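# Strip the toroidal choke off its mounting stud

## Task

The toroidal choke on the grey mounting base has been unbolted so that it can be measured. Take the stack apart from the top down, one piece at a time and each kept the same way up: stand the white nylon bush in the orange bin, lay the yellow-plated steel clamp disc flat in the round metal dish and the black rubber pad flat in the blue tray, then lower the copper-wound choke gently, without dropping it, over the white spigot of the brown test stand until it lies flat on the board. Let go of everything.

Things in the scene. Friction and masses are not known exactly. Their poses are not given: they have to be found in the camera images.
- nylon_bush: white nylon flanged bush, top piece of the stack, standing loose on the stud: round flange 28 mm across and 4 mm thick below, round hub 18 mm across and 14 mm high above it (18 mm high in all), 11 mm hole through it. Origin: centre of the underside of the flange; z up along the hole.
- clamp_disc: yellow zinc-plated steel clamp disc (flat gold-coloured ring), second in the stack: 38 mm outside diameter, 12 mm hole, 10 mm thick, about 75 g. Origin: centre of its underside; z up.
- rubber_pad: black rubber pad (flat ring, treated as rigid), third in the stack: 48 mm outside diameter, 12 mm hole, 10 mm thick. Origin: centre of its underside; z up.
- choke: toroidal choke, a ring wound with copper wire, lowest loose piece of the stack: 56 mm outside diameter, 22 mm bore, 24 mm high, about 240 g. Origin: centre of its underside; z up along the bore. Round, so it may be gripped across any diameter.
- mount_base: grey square steel base, fixed, 84 x 84 mm, 8 mm thick, a 52 mm black rubber washer 3 mm thick glued on it, with an upright 8 mm steel stud (no nut, end 67 mm above the bench). Choke, pad, disc and bush sit loose on the stud, undersides 11, 35, 45, 55 mm above the bench; each lifts straight up with 1.5 mm or more play. Origin: stud axis at the bench surface; x, y along the edges, z up.
- stock_bin: orange plastic open bin, fixed, 88 x 88 mm outside, 82 x 82 mm inside, floor 3 mm above the bench, walls 26 mm high, the wall at its -x side only 13 mm. Place for the nylon bush. Origin: centre of its underside; x and y along the edges, z up.
- magnet_dish: round shallow bare-metal parts dish with a red foot ring, fixed, 120 mm outside diameter, about 100 mm across at its floor, floor 3 mm above the bench, flared rim 12 mm high, 110 mm across inside. Place for the steel clamp disc (there is no magnetic pull in the simulation). Origin: centre of its underside; z up.
- blue_tray: shallow blue plastic tray, fixed, 84 mm (x) by 100 mm (y) outside, 78 by 94 mm inside, floor 3 mm above the bench, rim 10 mm high. Place for the rubber pad; there is most room for fingers along its y. Origin: centre of its underside; x and y along the edges, z up.
- test_stand: brown square board, fixed, 84 x 84 mm, top 12 mm above the bench; white spigot at its centre (13 mm thick, 22 mm above the board, top 8 mm tapered), red and black binding posts (12 mm thick, 32 mm above the bench) in its two +x corners. Place for the choke (4.5 mm play on the spigot); fingers closing along its x or y clear the posts. Origin: spigot axis at the bench surface; z up.
Things that resemble listed ones, but are neither listed nor needed, are in the scene too. Several things have the shape of the choke; the one meant has the colours described above.

How it is judged (in metres and radians):
On the way, in this order (a step that is already met when the one before it is completed fails the run):
1. the nylon bush stands in the orange bin, let go (horizontal distance between nylon_bush and stock_bin below 0.036 m and z of nylon_bush in the frame of stock_bin between 0 and 0.006 m and angle between nylon_bush's own z axis and vertical below 0.15 rad and linear speed of nylon_bush below 0.03 m/s and contact force between nylon_bush and the fingers below 0.05 N), for 0.2 s.
2. the clamp disc lies flat in the steel dish, let go (horizontal distance between clamp_disc and magnet_dish below 0.035 m and z of clamp_disc in the frame of magnet_dish between 0 and 0.007 m and angle between clamp_disc's own z axis and vertical below 0.15 rad and linear speed of clamp_disc below 0.03 m/s and contact force between clamp_disc and the fingers below 0.05 N), for 0.2 s.
3. the rubber pad lies flat in the blue tray, let go (x of rubber_pad in the frame of blue_tray between -0.0165 and 0.0165 m and y of rubber_pad in the frame of blue_tray between -0.0245 and 0.0245 m and z of rubber_pad in the frame of blue_tray between 0 and 0.006 m and angle between rubber_pad's own z axis and vertical below 0.15 rad and linear speed of rubber_pad below 0.03 m/s and contact force between rubber_pad and the fingers below 0.05 N), for 0.2 s.
4. the choke lies flat on the test stand over its spigot, let go (horizontal distance between choke and test_stand below 0.008 m and z of choke in the frame of test_stand between 0.009 and 0.015 m and angle between choke's own z axis and vertical below 0.08 rad and linear speed of choke below 0.03 m/s and contact force between choke and the fingers below 0.05 N), for 0.2 s.
At the end, for the whole second after the job is handed in: Bush upright on the floor of the orange bin; clamp disc flat on the floor of the steel dish; rubber pad flat on the floor of the blue tray; choke flat on the test stand's board over the spigot (within 8 mm of its axis, 3 mm in height, 0.08 rad of level); all at rest (horizontal distance between nylon_bush and stock_bin below 0.036 m and z of nylon_bush in the frame of stock_bin between 0 and 0.006 m and angle between each of nylon_bush, clamp_disc, rubber_pad's own z axis and vertical below 0.15 rad and linear speed of each of nylon_bush, clamp_disc, rubber_pad, choke below 0.03 m/s and horizontal distance between clamp_disc and magnet_dish below 0.035 m and z of clamp_disc in the frame of magnet_dish between 0 and 0.007 m and x of rubber_pad in the frame of blue_tray between -0.0165 and 0.0165 m and y of rubber_pad in the frame of blue_tray between -0.0245 and 0.0245 m and z of rubber_pad in the frame of blue_tray between 0 and 0.006 m and horizontal distance between choke and test_stand below 0.008 m and z of choke in the frame of test_stand between 0.009 and 0.015 m and angle between choke's own z axis and vertical below 0.08 rad); the robot touches nothing.
It fails at once if the choke is dropped: let go more than 8 mm above the test stand's board (horizontal distance between choke and test_stand below 0.03 m and z of choke in the frame of test_stand above 0.02 m and contact force between choke and the fingers below 0.05 N).
It fails at once if the choke is tipped by more than 0.6 rad (angle between choke's own z axis and vertical above 0.6 rad).
It also fails if it takes over 128 s, if anything falls off the work surface, if the arm or the gripper's body presses on something with over 40 N, if the wrist force passes 120 N, or if a joint passes its speed limit or range.

## Robot

A 7-joint arm with a two-finger parallel gripper is mounted at the origin on a cart in front of the work surface, level with it; the furniture and walls round the work are solid. World frame = base frame: x ahead of the robot, y to its left, z up, the work surface at z = 0. Lengths are in mm, angles in rad, forces in N, time in s.
With the tool pointing down it reaches from about 425 to 1025 mm from the base axis. Payload 3.6 kg.
Tool frame: the origin (TCP) lies between the finger pads; the fingertips stand 14 mm ahead of it and the grasp point (between the pads) lies 5 mm behind it; z points along the fingers, y is the line along which they close (so a half turn about z gives the same grasp; the last joint's range is limited). The gripper opens to 85 mm and grips with 20 to 120 N. Pads are 22 mm wide; open, the fingers measure 114 mm over their backs; the gripper's body (76 mm by 85 mm) begins 54 mm behind the grasp point. The pads swing forward as they close: fully open they stand 13 mm farther back than shut.
Start: joints at [1.069, 0.591, 0.048, 1.609, -0.033, 0.943, -0.034], TCP at [288.196, -665.261, 245.302] pointing down, gripper open.
Joint ranges: [-2.69, 2.69], [-0.47, 2.24], [-1.27, 1.36], [0.19, 2.51], [-1.53, 4.68], [0.08, 2.07], [-3.09, 3.09]. Speed limits (rad/s): [2.57, 2.57, 3.14, 3.14, 3.14, 3.14, 3.14].

## Interface

Orientations are given as a 3x3 rotation matrix whose columns are the frame's x, y, z axes.
In Python, from workcell import sensors, viewer, job gives the robot as it stands.
- The arm moves only by the tool jog_arm, never from a script. Its argument "commands" is a list of rows, each an object of numbers: "gripper": the closure, from 0 (fully open) to 1 (shut); "tx", "ty", "tz": the shift along the tool's x, y, z in units of 30 mm (1.0 is 30 mm); "wx", "wy", "wz": the turn, a rotation vector about the tool's x, y, z in degrees. In form: [{"gripper": .., "tx": .., "ty": .., "tz": .., "wx": .., "wy": .., "wz": ..}, ...]. A call has 1 to 8 rows; each row shifts and turns the commanded pose from where the row before left it, along the tool's axes as they then stand; what a row does not reach is not made up. A row lasts 1/12 s, in which the tool goes at most 41.7 mm and 7.16 degrees, less where a joint would pass 70% of its speed; a pose out of reach is approached as far as the arm can. A call is refused whole if a number of a shift passes 1 or a number of a turn 7.16, either way. A call with a gripper value outside its range is refused whole. The fingers move at their own pace and stop on an object; "newtons" is the grip in N (left out, the last holds). Time passes only in rows, so rows that do not move let the fingers close. It gives the time, the measured TCP pose, the force, the opening and the grip force at its end, in the units of the state.
- sensors.get_state(): the state, without advancing time (a new reading comes with each control period).
- viewer.camera(name): name is "side" or "top"; returns a dict with "color" (400x640x3 uint8, red, green, blue), "fov_y" (degrees; the focal length in pixels is half the picture's height over the tangent of half this angle, whatever the lens; pixels are square), "cx", "cy" (the principal point, pixels), "rvec" (rotation vector, rad) and "tvec" (3), from world to camera coordinates, as OpenCV has them. Camera axes: x right, y down, z forward; pixel columns grow to the right and rows downward; lengths in mm; the calibration is good to about 2 mm. A picture is of the moment at which its call begins. There is no depth.
- job.close_job(): hands the job in; it is judged then, once.
The state is a dict: "time_s": time; "qpos": joint angles; "qd": joint speeds; "joint_efforts": joint torques, N m; "tcp_pos": TCP position; "ee_rot": TCP orientation; "ft_force": force on the tool from outside, world axes, zero at the start; "wrist_torque": the same for the moment, N m; "width": opening from 0.0 (shut) to 1.0 (fully open); "grasp_force": force on a finger pad.
Only numpy, scipy, OpenCV 4.12 (cv2) and the standard library are available. Lean on these libraries where they do the work, as an engineer would, in place of code of your own. Each camera call takes 0.05 s, during which the arm holds its last target. There are 200 camera calls.

## Working session

There is one attempt and no reset: what is moved stays moved. The work goes in short steps, Python scripts to look and compute and a tool call to move; the robot and the scene stay as the last step left them, time stands still between calls to the robot, and variables do not carry over. Pictures are saved under pics/ and viewed, at most 14 in all, crops included, and the job is handed in when it is done.

Besides the shell and the picture viewer there is one more tool, called after "Emit:" by a JSON object that holds its "method" and its "body". jog_arm: Moves the arm, as the interface text tells. Its arguments: {"type":"object","properties":{"commands":{"type":"array","items":{"type":"object","properties":{"gripper":{"type":"number"},"tx":{"type":"number"},"ty":{"type":"number"},"tz":{"type":"number"},"wx":{"type":"number"},"wy":{"type":"number"},"wz":{"type":"number"}}}},"newtons":{"type":"number"}},"required":["commands"]}

```bash
mkdir -p pics
cat > h.py <<'E'
import numpy as np,cv2
from workcell import sensors,viewer,job
def cam(n,save=None):
    c=viewer.camera(n)
    if save: cv2.imwrite('pics/'+save,c['color'][:,:,::-1])
    return c
def KRt(c):
    h=c['color'].shape[0];f=h/2/np.tan(np.radians(c['fov_y'])/2)
    K=np.array([[f,0,c['cx']],[0,f,c['cy']],[0,0,1]])
    return K,cv2.Rodrigues(np.array(c['rvec'],float))[0],np.array(c['tvec'],float).ravel()
def ray(c,u,v,z):
    K,R,t=KRt(c);d=R.T@np.linalg.solve(K,[u,v,1]);o=-R.T@t
    return o+d*(z-o[2])/d[2]
def proj(c,p):
    K,R,t=KRt(c);q=K@(R@np.array(p,float)+t);return q[:2]/q[2]
E
python3 - <<'E'
from h import *
for n in('top','side'):
    c=cam(n,n+'0.png');K,R,t=KRt(c);print(n,c.keys(),c['fov_y'],K[0,0],c['cx'],c['cy'],(-R.T@t).round(),R.round(2).tolist())
s=sensors.get_state();print(s)
E
```

```text
top dict_keys(['color', 'fov_y', 'cx', 'cy', 'rvec', 'tvec']) 52.24254331747297 407.86744429747125 315.8270044983993 201.19176210929564 [ 465.   45. 1106.] [[0.03, -1.0, 0.0], [-1.0, -0.03, -0.07], [0.07, -0.0, -1.0]]
side dict_keys(['color', 'fov_y', 'cx', 'cy', 'rvec', 'tvec']) 51.54429346729816 414.2336550601192 320.3465587621869 196.72476365908136 [ 568. -789.  415.] [[1.0, 0.03, 0.01], [0.02, -0.36, -0.93], [-0.03, 0.93, -0.36]]
{'time_s': 0.1, 'qpos': array([ 1.06849427,  0.59204991,  0.04830282,  1.60969484, -0.03324436,
        0.94267616, -0.03369591]), 'qd': array([ 6.09709737e-04, -2.49660638e-03, -4.68575326e-05, -2.47679720e-03,
        9.70475074e-04, -5.05741409e-04,  3.81821125e-04]), 'joint_efforts': array([ 4.82452830e-03, -5.49994290e+01,  1.55340917e+00, -1.98822981e+01,
        9.70872963e-03,  3.78514043e-03,  2.40253215e-06]), 'tcp_pos': array([ 287.91187785, -664.60642341,  244.23863153]), 'ee_rot': array([[ 9.17550553e-01,  3.97618010e-01, -9.48685334e-04],
       [ 3.97619110e-01, -9.17548823e-01,  1.78907759e-03],
       [-1.59095642e-04, -2.01878455e-03, -9.99997950e-01]]), 'ft_force': array([-0.58929435, -0.41690398, -0.46271647]), 'wrist_torque': array([ 0.07251106,  0.01443805, -0.01479075]), 'grasp_force': 0.0, 'width': 1.0019001438769493}
```

View pics/top0.png

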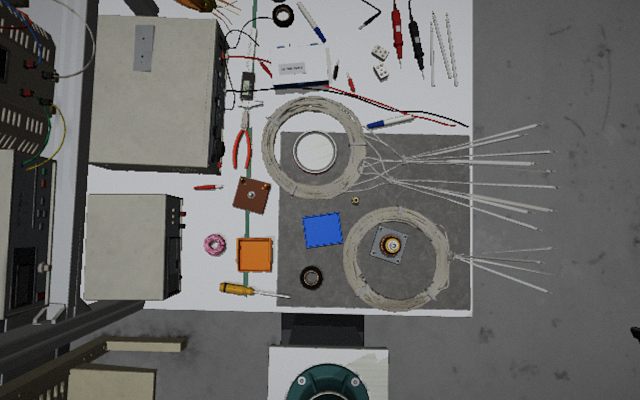

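View pics/side0.png

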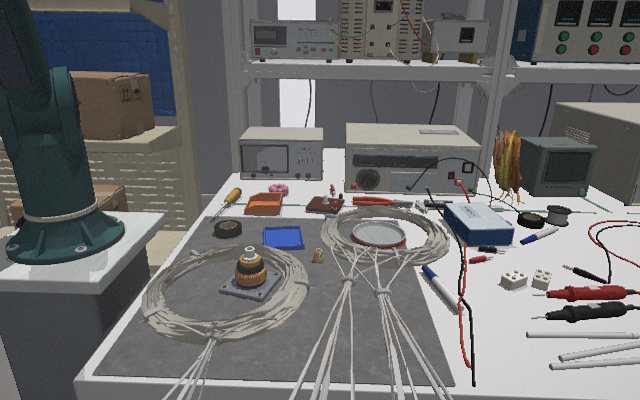

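Top view: stack at about (391,245), orange bin (255,254), blue tray (323,230), dish (317,151), brown stand (251,195). Choke shapes: pink ring (214,244), dark ring (311,277), black ring (283,15), copper ring in the stack (391,245). Only the last is copper-wound and on the grey base, so I'll confirm it with a crop.

Run:
```python
from h import *
t=cam('top');s=cam('side')
a=cv2.resize(t['color'][170:320,190:430],None,fx=3.3,fy=3.3,interpolation=3)
b=cv2.resize(s['color'][180:310,200:430],None,fx=3.4,fy=3.4,interpolation=3)
cv2.imwrite('pics/ct.png',a[:,:,::-1]);cv2.imwrite('pics/cs.png',b[:,:,::-1])
def blobs(c,name,lo,hi,z,box):
    h=cv2.cvtColor(c['color'],cv2.COLOR_RGB2HSV);m=cv2.inRange(h,lo,hi)
    k=np.zeros_like(m);k[box[1]:box[3],box[0]:box[2]]=1;m*=k
    m=cv2.morphologyEx(m,cv2.MORPH_CLOSE,np.ones((5,5)))
    ct=max(cv2.findContours(m,0,2)[0],key=cv2.contourArea)
    r=cv2.minAreaRect(ct)
    P=np.array([ray(c,u,v,z)[:2] for u,v in cv2.boxPoints(r)])
    print(name,np.round(r[0],1),np.round(r[1],1),'ctr',P.mean(0).round(1),'edges',np.linalg.norm(np.diff(P,axis=0),axis=1).round(1),'ang',np.degrees(np.arctan2(*(P[1]-P[0])[::-1])).round(1),np.degrees(np.arctan2(*(P[2]-P[1])[::-1])).round(1))
blobs(t,'bin',(5,150,80),(20,255,255),22,(230,225,280,280))
blobs(t,'tray',(105,120,60),(125,255,255),10,(290,200,350,260))
blobs(t,'stand',(0,90,40),(20,255,200),12,(225,170,280,220))
blobs(t,'base',(95,20,60),(125,110,220),8,(360,215,425,275))
```

```text
bin [253.5 254.5] [33. 33.] ctr [392.1 203.2] edges [87.3 86.6 86.8] ang -88.5 -178.1
tray [322.1 229.6] [31.5 37.6] ctr [462.5  23.6] edges [101.1  84.4 100.6] ang -80.6 -170.9
stand [251.3 194.8] [30.4 30.8] ctr [550.9 216.4] edges [82.9 82.3 82.8] ang -13.0 -103.8
base [388.5 244.5] [31.  30.4] ctr [ 427.2 -155.5] edges [81.4 83.  81.3] ang -17.5 -107.0
```

View pics/ct.png

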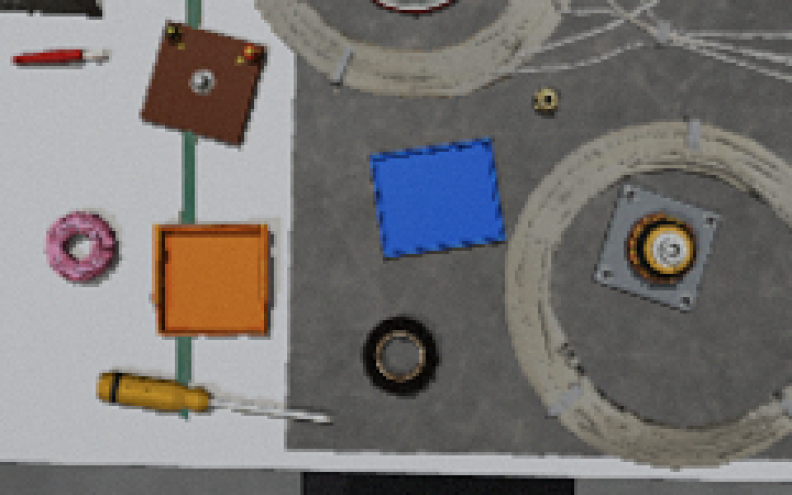

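View pics/cs.png

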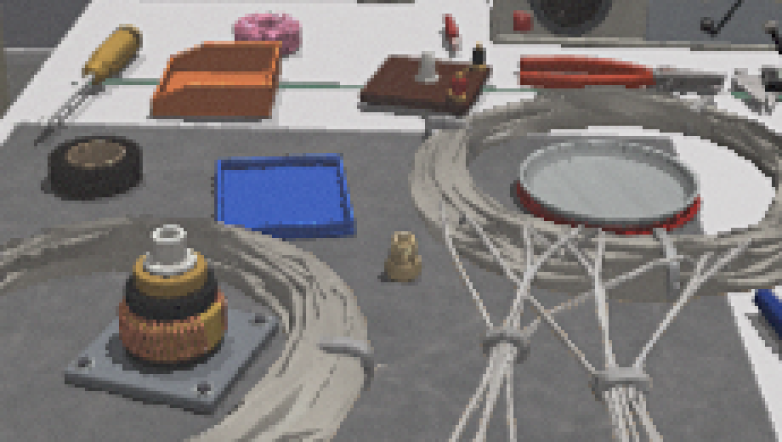

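The crops confirm it: the lowest ring on the grey base is copper-wound with a black pad, gold disc and white bush above it, and its axis is at about (393,246) in the top view. The pink and black rings and the small brass bush at crop (545,100) are decoys. The stand's posts are on its world +x side and the dish has the red foot. Next I'll measure the stack axis and the dish.

```bash
cat > m.py <<'E'
from h import *
def blob(c,f,box):
    h=cv2.cvtColor(c['color'],cv2.COLOR_RGB2HSV).astype(int);m=f(h[...,0],h[...,1],h[...,2]).astype(np.uint8)
    k=np.zeros_like(m);k[box[1]:box[3],box[0]:box[2]]=1;m*=k
    ct=max(cv2.findContours(m,0,1)[0],key=cv2.contourArea);return ct,m
def two(c1,p1,c2,p2):
    A=[];b=[]
    for c,(u,v) in((c1,p1),(c2,p2)):
        K,R,t=KRt(c);d=R.T@np.linalg.solve(K,[u,v,1]);d/=np.linalg.norm(d);M=np.eye(3)-np.outer(d,d);A.append(M);b.append(M@(-R.T@t))
    x=np.linalg.lstsq(np.vstack(A),np.hstack(b),rcond=None)[0]
    return x,[np.linalg.norm(M@x-v) for M,v in zip(A,b)]
E
python3 - <<'E'
from m import *
t=cam('top');s=cam('side')
w=lambda h,S,v:(S<50)&(v>120)
g=lambda h,S,v:(h>10)&(h<30)&(S>110)&(v>100)
for n,f,c,b in(('bush top',w,t,(378,232,408,260)),('bush side',w,s,(238,242,260,262)),('gold top',g,t,(375,230,410,260)),('choke+ side',lambda h,S,v:(h<22)&(S>90)&(v>60),s,(225,245,272,292))):
    ct,m=blob(c,f,b);x,y,ww,hh=cv2.boundingRect(ct);ys,xs=np.nonzero(m)
    print(n,(x,y,ww,hh),cv2.contourArea(ct),'mid',x+ww/2-.5,y+hh/2-.5,'cent',xs.mean().round(2),ys.mean().round(2))
    if c is t:
        for z in(73,59,55): print(z,ray(c,x+ww/2-.5,y+hh/2-.5,z).round(1))
    else:
        print('side x at y=-155:',[ (ray(c,x+ww/2-.5,y+hh/2-.5,z)).round(1).tolist() for z in (50,60,64)])
ct,m=blob(t,lambda h,S,v:(S<40)&(v>120),(288,128,346,176))
e=cv2.fitEllipse(ct);print('dish',e,ray(t,*e[0],12).round(1), ray(t,*e[0],3).round(1))
c=t['color'][120:185,285:350];d=s['color'][200:270,320:450]
cv2.imwrite('pics/x.png',np.hstack([cv2.resize(c,(390,390),interpolation=3)[:,:,::-1],cv2.resize(t['color'][228:263,375:410],(390,390),interpolation=3)[:,:,::-1]]))
E
```

```text
bush top (388, 240, 10, 11) 67.5 mid 392.5 245.0 cent 391.22 244.89
73 [ 428.3 -153.7   73. ]
59 [ 427.8 -156.4   59. ]
55 [ 427.7 -157.2   55. ]
bush side (242, 253, 16, 8) 41.0 mid 249.5 256.5 cent 249.88 253.48
side x at y=-155: [[424.4, -141.9, 50.0], [428.3, -159.6, 60.0], [429.9, -166.6, 64.0]]
gold top (385, 238, 15, 15) 146.0 mid 392.0 245.0 cent 389.63 244.32
73 [ 428.3 -152.5   73. ]
59 [ 427.8 -155.1   59. ]
55 [ 427.6 -155.9   55. ]
choke+ side (235, 266, 31, 20) 312.5 mid 250.0 275.5 cent 250.21 272.93
side x at y=-155: [[437.4, -204.5, 50.0], [441.0, -220.5, 60.0], [442.4, -226.9, 64.0]]
dish ((315.2807312011719, 146.45083618164062), (47.49836349487305, 55.24150466918945), 79.75422668457031) [686.8  47.8  12. ] [688.6  47.8   3. ]
```

View pics/x.png

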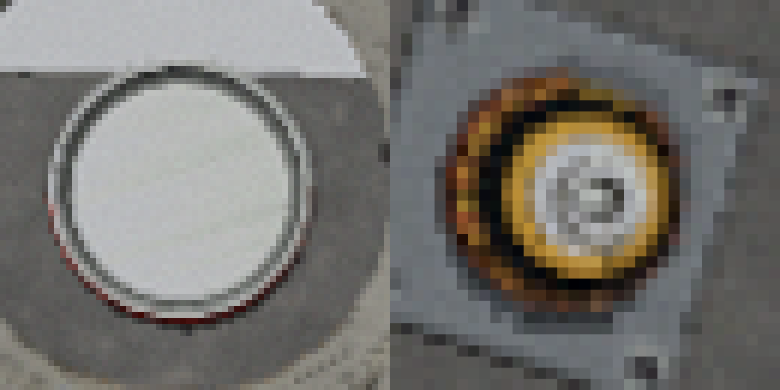

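Dish floor centre is near (315,151.5) px, about (674,49) mm. The stack axis is (427.6,−155.7). I'll start moving by turning the tool square to the world axes.

Emit:
{"method": "jog_arm", "body": {"commands": [{"gripper": 0.5,"tz": 0.5,"wz": 5.86},{"gripper": 0.5,"tz": 0.5,"wz": 5.86},{"gripper": 0.5,"tz": 0.5,"wz": 5.86},{"gripper": 0.5,"tz": 0.5,"wz": 5.86},{"gripper": 0.5}], "newtons": 30}}

```text
invalid input
```

Emit:
{"method": "jog_arm", "body": {"commands": [{"gripper": 0.5,"tx": 0.2,"ty": -1},{"gripper": 0.5,"tx": 0.3,"ty": -1},{"gripper": 0.5,"tx": 0.3,"ty": -1},{"gripper": 0.5,"tx": 0.3,"ty": -1},{"gripper": 0.5,"tx": 0.3,"ty": -1},{"gripper": 0.5,"tx": 0.3,"ty": -1},{"gripper": 0.5,"tx": 0.3,"ty": -1},{"gripper": 0.5,"tx": 0.3,"ty": -1}]}}

```text
invalid input
```

Emit:
{"method": "jog_arm", "body": {"commands": [{"gripper": 0.5,"tx": 0.3,"ty": -1},{"gripper": 0.5,"tx": 0.3,"ty": -1},{"gripper": 0.5,"tx": 0.3,"ty": -1},{"gripper": 0.5,"tx": 0.3,"ty": -1},{"gripper": 0.5,"tx": 0.3,"ty": -1},{"gripper": 0.5,"tx": 0.3,"ty": -1},{"gripper": 0.5,"tx": 0.3,"ty": -1},{"gripper": 0.5}]}}

```text
invalid input
```

Emit:
{"method": "jog_arm", "body": {"commands": [{"gripper": 0.5,"tx": 0,"ty": 0,"tz": 0.5,"wx": 0,"wy": 0,"wz": 5.86},{"gripper": 0.5,"tx": 0,"ty": 0,"tz": 0.5,"wx": 0,"wy": 0,"wz": 5.86},{"gripper": 0.5,"tx": 0,"ty": 0,"tz": 0.5,"wx": 0,"wy": 0,"wz": 5.86},{"gripper": 0.5,"tx": 0,"ty": 0,"tz": 0.5,"wx": 0,"wy": 0,"wz": 5.86},{"gripper": 0.5,"tx": 0,"ty": 0,"tz": 0,"wx": 0,"wy": 0,"wz": 0}], "newtons": 30}}

```text
time_s: 0.72
tcp_pos: [287.7, -662.8, 181.7]
ee_rot: [[1.0, -0.002, -0.003], [-0.002, -1.0, 0.006], [-0.003, -0.006, -1.0]]
ft_force: [-0.5, 1.1, 0.2]
width: 0.502
grasp_force: 0.0
```

Emit:
{"method": "jog_arm", "body": {"commands": [{"gripper": 0.5,"tx": 0.3,"ty": -1,"tz": 0,"wx": 0,"wy": 0,"wz": 0},{"gripper": 0.5,"tx": 0.3,"ty": -1,"tz": 0,"wx": 0,"wy": 0,"wz": 0},{"gripper": 0.5,"tx": 0.3,"ty": -1,"tz": 0,"wx": 0,"wy": 0,"wz": 0},{"gripper": 0.5,"tx": 0.3,"ty": -1,"tz": 0,"wx": 0,"wy": 0,"wz": 0},{"gripper": 0.5,"tx": 0.3,"ty": -1,"tz": 0,"wx": 0,"wy": 0,"wz": 0},{"gripper": 0.5,"tx": 0.3,"ty": -1,"tz": 0,"wx": 0,"wy": 0,"wz": 0},{"gripper": 0.5,"tx": 0.3,"ty": -1,"tz": 0,"wx": 0,"wy": 0,"wz": 0},{"gripper": 0.5,"tx": 0.3,"ty": -1,"tz": 0,"wx": 0,"wy": 0,"wz": 0}]}}

```text
time_s: 1.38
tcp_pos: [361.0, -424.3, 186.4]
ee_rot: [[1.0, 0.003, 0.001], [0.003, -1.0, -0.001], [0.001, 0.001, -1.0]]
ft_force: [0.9, -0.1, -0.2]
width: 0.501
grasp_force: 0.0
```

Emit:
{"method": "jog_arm", "body": {"commands": [{"gripper": 0.5,"tx": 0.3,"ty": -1,"tz": 0,"wx": 0,"wy": 0,"wz": 0},{"gripper": 0.5,"tx": 0.3,"ty": -1,"tz": 0,"wx": 0,"wy": 0,"wz": 0},{"gripper": 0.5,"tx": 0.3,"ty": -1,"tz": 0,"wx": 0,"wy": 0,"wz": 0},{"gripper": 0.5,"tx": 0.3,"ty": -1,"tz": 0,"wx": 0,"wy": 0,"wz": 0},{"gripper": 0.5,"tx": 0.3,"ty": -1,"tz": 0,"wx": 0,"wy": 0,"wz": 0},{"gripper": 0.5,"tx": 0.3,"ty": -1,"tz": 0,"wx": 0,"wy": 0,"wz": 0},{"gripper": 0.5,"tx": 0.3,"ty": -0.7,"tz": 0,"wx": 0,"wy": 0,"wz": 0},{"gripper": 0.5,"tx": 0,"ty": 0,"tz": 0,"wx": 0,"wy": 0,"wz": 0}]}}

```text
time_s: 2.05
tcp_pos: [426.1, -219.3, 186.1]
ee_rot: [[1.0, 0.011, 0.002], [0.011, -1.0, 0.002], [0.002, -0.002, -1.0]]
ft_force: [-0.1, -0.1, -0.1]
width: 0.498
grasp_force: 0.0
```

Emit:
{"method": "jog_arm", "body": {"commands": [{"gripper": 0.5,"tx": 0,"ty": -0.7,"tz": 0.5,"wx": 0,"wy": 0,"wz": 0.6},{"gripper": 0.5,"tx": 0.05,"ty": -0.7,"tz": 0.6,"wx": 0,"wy": 0,"wz": 0},{"gripper": 0.5,"tx": 0,"ty": -0.7,"tz": 0.6,"wx": 0,"wy": 0,"wz": 0},{"gripper": 0.5,"tx": 0,"ty": 0,"tz": 0.6,"wx": 0,"wy": 0,"wz": 0},{"gripper": 0.5,"tx": 0,"ty": 0,"tz": 0,"wx": 0,"wy": 0,"wz": 0},{"gripper": 0.5,"tx": 0,"ty": 0,"tz": 0,"wx": 0,"wy": 0,"wz": 0}]}}

```text
time_s: 2.55
tcp_pos: [425.4, -161.9, 116.4]
ee_rot: [[1.0, -0.01, -0.001], [-0.01, -1.0, -0.0], [-0.001, 0.0, -1.0]]
ft_force: [-0.1, -0.1, 0.6]
width: 0.496
grasp_force: 0.0
```

Run:
```python
from h import *
t=cam('top');s=cam('side')
st=[sensors.get_state()['tcp_pos'] for _ in range(3)];print(np.round(st,1))
b=cv2.resize(s['color'][190:300,190:310],None,fx=5,fy=5,interpolation=3)
for c in(s,):
  for y in(-155.7,): print([proj(c,(427.6,y,z)).round(1).tolist() for z in(8,55,73,96,120)])
cv2.imwrite('pics/a1.png',b[:,:,::-1])
```

```text
[[ 426.1 -162.7  117.3]
 [ 426.1 -162.7  117.3]
 [ 426.1 -162.7  117.3]]
[[250.9, 281.1], [249.7, 257.9], [249.2, 248.8], [248.5, 236.8], [247.8, 224.1]]
```

View pics/a1.png

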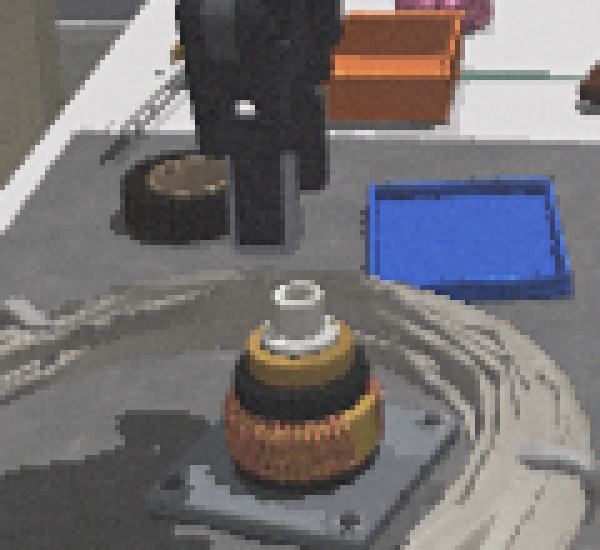

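The gripper is above the stack, with the near fingertip around (243,239) px and the bush at (250,249). I'll check the finger against the projected robot pose.

Run:
```python
from h import *
t=cam('top');s=cam('side')
x,y,z=sensors.get_state()['tcp_pos'];print(x,y,z)
for dz in(-14,-11): print([proj(s,(x+dx,y-21-14.5,z+dz)).round(1).tolist() for dx in(-11,0,11)],[proj(s,(x+11,y-21,z+dz)).round(1).tolist()])
b=cv2.resize(t['color'][195:285,345:435],None,fx=6,fy=6,interpolation=3)
cv2.imwrite('pics/a2.png',b[:,:,::-1]);print([proj(t,(427.6,-155.7,h)).round(1).tolist() for h in (8,73)],proj(t,(x,y,z)))
```

```text
426.0951137293208 -162.59520295385747 117.41989967999157
[[235.4, 244.3], [242.2, 244.4], [249.0, 244.6]] [[250.7, 240.5]]
[[235.3, 242.6], [242.1, 242.8], [248.9, 243.0]] [[250.6, 238.9]]
[[388.6, 244.3], [393.3, 245.3]] [399.69241837 246.74946948]
```

Emit:
{"method": "jog_arm", "body": {"commands": [{"gripper": 0.5,"tx": 0.08,"ty": -0.23,"tz": 0,"wx": 0,"wy": 0,"wz": -0.5},{"gripper": 0.5,"tx": 0,"ty": 0,"tz": 0.5,"wx": 0,"wy": 0,"wz": 0},{"gripper": 0.5,"tx": 0,"ty": 0,"tz": 0.5,"wx": 0,"wy": 0,"wz": 0},{"gripper": 0.5,"tx": 0,"ty": 0,"tz": 0.4,"wx": 0,"wy": 0,"wz": 0},{"gripper": 0.5,"tx": 0,"ty": 0,"tz": 0,"wx": 0,"wy": 0,"wz": 0},{"gripper": 0.5,"tx": 0,"ty": 0,"tz": 0,"wx": 0,"wy": 0,"wz": 0}]}}

```text
time_s: 3.25
tcp_pos: [427.8, -154.3, 74.4]
ee_rot: [[1.0, -0.002, -0.0], [-0.002, -1.0, 0.0], [-0.0, -0.0, -1.0]]
ft_force: [-0.2, -0.6, 0.2]
width: 0.498
grasp_force: 0.0
```

Run:
```python
from h import *
s=cam('side');t=cam('top');print(sensors.get_state()['tcp_pos'])
b=cv2.resize(s['color'][215:300,200:300],None,fx=5,fy=5,interpolation=3)
a=cv2.resize(t['color'][215:300,340:440][:, :50],(250,425),interpolation=3)
cv2.imwrite('pics/a3.png',np.hstack([b,a])[:,:,::-1])
```

```text
[ 428.26990126 -154.55728786   74.98899378]
```

View pics/a3.png

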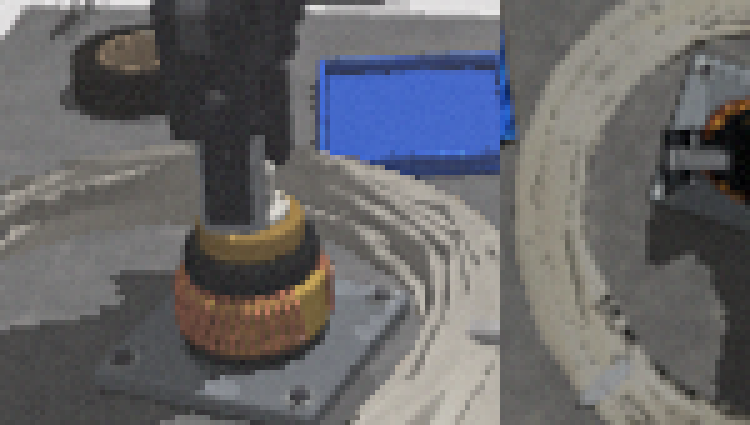

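The near finger stands in front of the bush hub, just above the gold disc's edge, around (247,258) px. I'll close on the hub.

Emit:
{"method": "jog_arm", "body": {"commands": [{"gripper": 0.7,"tx": 0,"ty": 0.03,"tz": 0,"wx": 0,"wy": 0,"wz": 0},{"gripper": 0.9,"tx": 0,"ty": 0,"tz": 0,"wx": 0,"wy": 0,"wz": 0},{"gripper": 1,"tx": 0,"ty": 0,"tz": 0,"wx": 0,"wy": 0,"wz": 0},{"gripper": 1,"tx": 0,"ty": 0,"tz": 0,"wx": 0,"wy": 0,"wz": 0},{"gripper": 1,"tx": 0,"ty": 0,"tz": 0,"wx": 0,"wy": 0,"wz": 0},{"gripper": 1,"tx": 0,"ty": 0,"tz": 0,"wx": 0,"wy": 0,"wz": 0}], "newtons": 25}}

```text
time_s: 3.85
tcp_pos: [428.2, -155.6, 75.1]
ee_rot: [[1.0, -0.002, 0.001], [-0.002, -1.0, -0.0], [0.001, 0.0, -1.0]]
ft_force: [-1.2, -0.1, 7.0]
width: 0.195
grasp_force: 25.5
```

Emit:
{"method": "jog_arm", "body": {"commands": [{"gripper": 1,"tx": 0,"ty": 0,"tz": -0.1,"wx": 0,"wy": 0,"wz": 0},{"gripper": 1,"tx": 0,"ty": 0,"tz": -0.4,"wx": 0,"wy": 0,"wz": 0},{"gripper": 1,"tx": 0,"ty": 0,"tz": -0.6,"wx": 0,"wy": 0,"wz": 0},{"gripper": 1,"tx": 0,"ty": 0,"tz": -0.8,"wx": 0,"wy": 0,"wz": 0},{"gripper": 1,"tx": 0,"ty": 0,"tz": -0.4,"wx": 0,"wy": 0,"wz": 0},{"gripper": 1,"tx": 0,"ty": 0,"tz": 0,"wx": 0,"wy": 0,"wz": 0}]}}

```text
time_s: 4.35
tcp_pos: [429.1, -155.8, 145.6]
ee_rot: [[1.0, -0.002, 0.005], [-0.002, -1.0, -0.001], [0.005, 0.001, -1.0]]
ft_force: [0.1, -0.5, -0.8]
width: 0.19
grasp_force: 24.9
```

Emit:
{"method": "jog_arm", "body": {"commands": [{"gripper": 1,"tx": -0.1,"ty": -0.5,"tz": 0,"wx": 0,"wy": 0,"wz": 0},{"gripper": 1,"tx": -0.1,"ty": -0.8,"tz": 0,"wx": 0,"wy": 0,"wz": 0},{"gripper": 1,"tx": -0.1,"ty": -0.8,"tz": 0,"wx": 0,"wy": 0,"wz": 0},{"gripper": 1,"tx": -0.1,"ty": -0.8,"tz": 0,"wx": 0,"wy": 0,"wz": 0},{"gripper": 1,"tx": -0.1,"ty": -0.8,"tz": 0,"wx": 0,"wy": 0,"wz": 0},{"gripper": 1,"tx": -0.1,"ty": -0.8,"tz": 0,"wx": 0,"wy": 0,"wz": 0},{"gripper": 1,"tx": -0.1,"ty": -0.8,"tz": 0,"wx": 0,"wy": 0,"wz": 0},{"gripper": 1,"tx": -0.1,"ty": -0.8,"tz": 0,"wx": 0,"wy": 0,"wz": 0}]}}

```text
time_s: 5.02
tcp_pos: [403.3, 28.8, 142.6]
ee_rot: [[1.0, -0.002, -0.001], [-0.002, -1.0, -0.0], [-0.001, 0.0, -1.0]]
ft_force: [-0.6, -0.3, -0.4]
width: 0.191
grasp_force: 24.9
```

Emit:
{"method": "jog_arm", "body": {"commands": [{"gripper": 1,"tx": -0.1,"ty": -0.8,"tz": 0,"wx": 0,"wy": 0,"wz": 0},{"gripper": 1,"tx": -0.1,"ty": -0.8,"tz": 0,"wx": 0,"wy": 0,"wz": 0},{"gripper": 1,"tx": -0.1,"ty": -0.8,"tz": 0,"wx": 0,"wy": 0,"wz": 0},{"gripper": 1,"tx": -0.1,"ty": -0.8,"tz": 0,"wx": 0,"wy": 0,"wz": 0},{"gripper": 1,"tx": 0,"ty": -0.8,"tz": 0,"wx": 0,"wy": 0,"wz": 0},{"gripper": 1,"tx": 0,"ty": -0.8,"tz": 0,"wx": 0,"wy": 0,"wz": 0},{"gripper": 1,"tx": 0,"ty": -0.5,"tz": 0,"wx": 0,"wy": 0,"wz": 0},{"gripper": 1,"tx": 0,"ty": 0,"tz": 0,"wx": 0,"wy": 0,"wz": 0}]}}

```text
time_s: 5.68
tcp_pos: [392.6, 190.6, 142.7]
ee_rot: [[1.0, 0.004, 0.001], [0.004, -1.0, 0.001], [0.001, -0.001, -1.0]]
ft_force: [-0.3, -0.0, 0.0]
width: 0.191
grasp_force: 24.9
```

Emit:
{"method": "jog_arm", "body": {"commands": [{"gripper": 1,"tx": 0,"ty": -0.4,"tz": 0.3,"wx": 0,"wy": 0,"wz": 0},{"gripper": 1,"tx": 0,"ty": 0,"tz": 0.7,"wx": 0,"wy": 0,"wz": 0},{"gripper": 1,"tx": 0,"ty": 0,"tz": 0.8,"wx": 0,"wy": 0,"wz": 0},{"gripper": 1,"tx": 0,"ty": 0,"tz": 0.8,"wx": 0,"wy": 0,"wz": 0},{"gripper": 1,"tx": 0,"ty": 0,"tz": 0.8,"wx": 0,"wy": 0,"wz": 0},{"gripper": 1,"tx": 0,"ty": 0,"tz": 0.3,"wx": 0,"wy": 0,"wz": 0},{"gripper": 1,"tx": 0,"ty": 0,"tz": 0,"wx": 0,"wy": 0,"wz": 0},{"gripper": 1,"tx": 0,"ty": 0,"tz": 0,"wx": 0,"wy": 0,"wz": 0}]}}

```text
time_s: 6.35
tcp_pos: [392.1, 197.9, 31.9]
ee_rot: [[1.0, -0.003, -0.002], [-0.003, -1.0, -0.001], [-0.002, 0.001, -1.0]]
ft_force: [-0.6, 0.1, 0.9]
width: 0.194
grasp_force: 24.9
```

Run:
```python
from h import *
s=cam('side');t=cam('top');print(sensors.get_state()['tcp_pos'])
b=cv2.resize(s['color'][140:240,190:310],None,fx=4,fy=4,interpolation=3)
cv2.imwrite('pics/a4.png',b[:,:,::-1])
```

```text
[392.87315316 198.5688375   33.00396733]
```

View pics/a4.png

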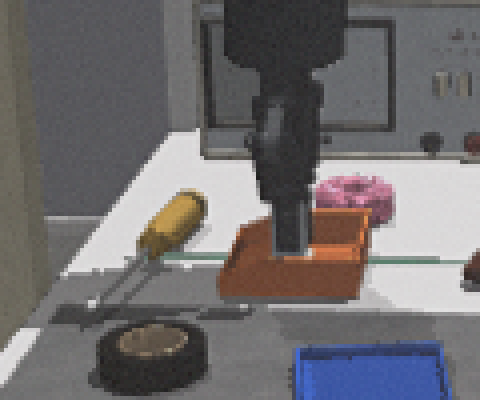

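Gripper and bush are inside the orange bin, with the tip at about (263,203) px. I'll lower the rest of the way and release.

Emit:
{"method": "jog_arm", "body": {"commands": [{"gripper": 1,"tx": 0,"ty": 0,"tz": 0.15,"wx": 0,"wy": 0,"wz": 0},{"gripper": 1,"tx": 0,"ty": 0,"tz": 0.12,"wx": 0,"wy": 0,"wz": 0},{"gripper": 1,"tx": 0,"ty": 0,"tz": 0.03,"wx": 0,"wy": 0,"wz": 0},{"gripper": 1,"tx": 0,"ty": 0,"tz": 0,"wx": 0,"wy": 0,"wz": 0}]}}

```text
time_s: 6.78
tcp_pos: [392.5, 198.9, 23.4]
ee_rot: [[1.0, -0.002, 0.0], [-0.002, -1.0, 0.0], [0.0, -0.0, -1.0]]
ft_force: [-0.3, -0.1, -0.3]
width: 0.182
grasp_force: 24.9
```

Emit:
{"method": "jog_arm", "body": {"commands": [{"gripper": 1,"tx": 0,"ty": 0,"tz": 0.04,"wx": 0,"wy": 0,"wz": 0},{"gripper": 1,"tx": 0,"ty": 0,"tz": 0,"wx": 0,"wy": 0,"wz": 0},{"gripper": 1,"tx": 0,"ty": 0,"tz": 0,"wx": 0,"wy": 0,"wz": 0}]}}

```text
time_s: 7.03
tcp_pos: [392.5, 198.9, 23.0]
ee_rot: [[1.0, -0.002, 0.001], [-0.002, -1.0, 0.001], [0.001, -0.001, -1.0]]
ft_force: [-0.9, -0.6, 10.8]
width: 0.19
grasp_force: 26.0
```

Contact with the floor. I'll open and retreat.

Emit:
{"method": "jog_arm", "body": {"commands": [{"gripper": 0.8,"tx": 0,"ty": 0,"tz": 0,"wx": 0,"wy": 0,"wz": 0},{"gripper": 0.6,"tx": 0,"ty": 0,"tz": -0.02,"wx": 0,"wy": 0,"wz": 0},{"gripper": 0.6,"tx": 0,"ty": 0,"tz": 0,"wx": 0,"wy": 0,"wz": 0},{"gripper": 0.6,"tx": 0,"ty": 0,"tz": 0,"wx": 0,"wy": 0,"wz": 0},{"gripper": 0.6,"tx": 0,"ty": 0,"tz": -0.4,"wx": 0,"wy": 0,"wz": 0},{"gripper": 0.6,"tx": 0,"ty": 0,"tz": -1,"wx": 0,"wy": 0,"wz": 0},{"gripper": 0.6,"tx": 0,"ty": 0,"tz": -1,"wx": 0,"wy": 0,"wz": 0},{"gripper": 0.6,"tx": 0,"ty": 0,"tz": -1,"wx": 0,"wy": 0,"wz": 0}]}}

```text
time_s: 7.7
tcp_pos: [391.9, 198.3, 125.4]
ee_rot: [[1.0, -0.002, -0.002], [-0.002, -1.0, -0.001], [-0.002, 0.001, -1.0]]
ft_force: [-0.1, 0.7, 0.1]
width: 0.399
grasp_force: 0.0
```

Emit:
{"method": "jog_arm", "body": {"commands": [{"gripper": 0.4,"tx": 0.1,"ty": 0.9,"tz": 0,"wx": 0,"wy": 0,"wz": 0},{"gripper": 0.4,"tx": 0.1,"ty": 0.9,"tz": 0,"wx": 0,"wy": 0,"wz": 0},{"gripper": 0.4,"tx": 0.1,"ty": 0.9,"tz": 0,"wx": 0,"wy": 0,"wz": 0},{"gripper": 0.4,"tx": 0.1,"ty": 0.9,"tz": 0,"wx": 0,"wy": 0,"wz": 0},{"gripper": 0.4,"tx": 0.1,"ty": 0.9,"tz": 0,"wx": 0,"wy": 0,"wz": 0},{"gripper": 0.4,"tx": 0.1,"ty": 0.9,"tz": 0,"wx": 0,"wy": 0,"wz": 0},{"gripper": 0.4,"tx": 0.1,"ty": 0.9,"tz": 0,"wx": 0,"wy": 0,"wz": 0},{"gripper": 0.4,"tx": 0.1,"ty": 0.9,"tz": 0,"wx": 0,"wy": 0,"wz": 0}]}}

```text
time_s: 8.37
tcp_pos: [415.8, -18.6, 124.6]
ee_rot: [[1.0, -0.002, -0.0], [-0.002, -1.0, -0.0], [-0.0, 0.0, -1.0]]
ft_force: [-0.0, -0.5, 1.0]
width: 0.602
grasp_force: 0.0
```

Run:
```python
from m import *
s=cam('side');t=cam('top');S=sensors.get_state();print(S['tcp_pos'],S['width'])
a=cv2.resize(t['color'][230:280,230:280],None,fx=7,fy=7,interpolation=3)
b=cv2.resize(s['color'][180:230,235:285],None,fx=7,fy=7,interpolation=3)
cv2.imwrite('pics/a5.png',np.hstack([a,b])[:,:,::-1])
```

```text
[416.16383344 -21.83435024 124.75524534] 0.5986304692254059
```

View pics/a5.png

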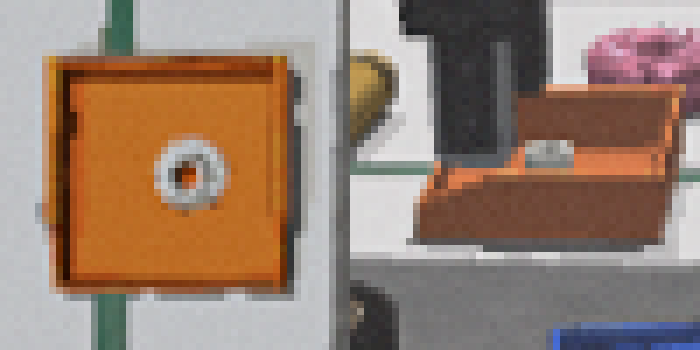

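The bush stands upright in the bin, at crop (190,173), about (257,254) px. Next is the disc.

Emit:
{"method": "jog_arm", "body": {"commands": [{"gripper": 0.4,"tx": 0.1,"ty": 0.9,"tz": 0,"wx": 0,"wy": 0,"wz": 0},{"gripper": 0.4,"tx": 0.1,"ty": 0.9,"tz": 0,"wx": 0,"wy": 0,"wz": 0},{"gripper": 0.4,"tx": 0.1,"ty": 0.9,"tz": 0,"wx": 0,"wy": 0,"wz": 0},{"gripper": 0.4,"tx": 0.1,"ty": 0.9,"tz": 0,"wx": 0,"wy": 0,"wz": 0},{"gripper": 0.4,"tx": 0,"ty": 0.8,"tz": 0,"wx": 0,"wy": 0,"wz": 0},{"gripper": 0.4,"tx": 0,"ty": 0,"tz": 0.6,"wx": 0,"wy": 0,"wz": 0},{"gripper": 0.4,"tx": 0,"ty": 0,"tz": 0.6,"wx": 0,"wy": 0,"wz": 0},{"gripper": 0.4,"tx": 0,"ty": 0,"tz": 0,"wx": 0,"wy": 0,"wz": 0}]}}

```text
time_s: 9.13
tcp_pos: [426.4, -148.7, 86.6]
ee_rot: [[1.0, -0.002, -0.004], [-0.002, -1.0, 0.002], [-0.004, -0.001, -1.0]]
ft_force: [-1.3, -0.1, -0.8]
width: 0.599
grasp_force: 0.0
```

Emit:
{"method": "jog_arm", "body": {"commands": [{"gripper": 0.4,"tx": 0.06,"ty": 0.2,"tz": 0,"wx": 0,"wy": 0,"wz": 0},{"gripper": 0.4,"tx": 0,"ty": 0,"tz": 0,"wx": 0,"wy": 0,"wz": 0},{"gripper": 0.4,"tx": 0,"ty": 0,"tz": 0.4,"wx": 0,"wy": 0,"wz": 0},{"gripper": 0.4,"tx": 0,"ty": 0,"tz": 0.4,"wx": 0,"wy": 0,"wz": 0},{"gripper": 0.4,"tx": 0,"ty": 0,"tz": 0,"wx": 0,"wy": 0,"wz": 0},{"gripper": 0.4,"tx": 0,"ty": 0,"tz": 0,"wx": 0,"wy": 0,"wz": 0}]}}

```text
time_s: 9.63
tcp_pos: [429.8, -155.1, 65.2]
ee_rot: [[1.0, -0.001, 0.0], [-0.001, -1.0, 0.0], [0.0, -0.0, -1.0]]
ft_force: [0.3, -0.3, 0.2]
width: 0.598
grasp_force: 0.0
```

Emit:
{"method": "jog_arm", "body": {"commands": [{"gripper": 0.4,"tx": -0.05,"ty": 0.01,"tz": 0.12,"wx": 0,"wy": 0,"wz": 0},{"gripper": 0.4,"tx": 0,"ty": 0,"tz": 0,"wx": 0,"wy": 0,"wz": 0},{"gripper": 0.6,"tx": 0,"ty": 0,"tz": 0,"wx": 0,"wy": 0,"wz": 0},{"gripper": 0.8,"tx": 0,"ty": 0,"tz": 0,"wx": 0,"wy": 0,"wz": 0},{"gripper": 0.8,"tx": 0,"ty": 0,"tz": 0,"wx": 0,"wy": 0,"wz": 0},{"gripper": 0.8,"tx": 0,"ty": 0,"tz": 0,"wx": 0,"wy": 0,"wz": 0},{"gripper": 0.8,"tx": 0,"ty": 0,"tz": 0,"wx": 0,"wy": 0,"wz": 0}], "newtons": 30}}

```text
time_s: 10.22
tcp_pos: [428.1, -155.7, 61.8]
ee_rot: [[1.0, -0.002, 0.001], [-0.002, -1.0, -0.0], [0.001, 0.0, -1.0]]
ft_force: [-0.8, -0.2, 5.8]
width: 0.418
grasp_force: 29.4
```

Emit:
{"method": "jog_arm", "body": {"commands": [{"gripper": 0.8,"tx": 0,"ty": 0,"tz": -0.1,"wx": 0,"wy": 0,"wz": 0},{"gripper": 0.8,"tx": 0,"ty": 0,"tz": -0.3,"wx": 0,"wy": 0,"wz": 0},{"gripper": 0.8,"tx": 0,"ty": 0,"tz": -0.6,"wx": 0,"wy": 0,"wz": 0},{"gripper": 0.8,"tx": 0,"ty": 0,"tz": -0.8,"wx": 0,"wy": 0,"wz": 0},{"gripper": 0.8,"tx": 0,"ty": 0,"tz": -0.6,"wx": 0,"wy": 0,"wz": 0},{"gripper": 0.8,"tx": 0,"ty": 0,"tz": -0.2,"wx": 0,"wy": 0,"wz": 0},{"gripper": 0.8,"tx": 0,"ty": 0,"tz": 0,"wx": 0,"wy": 0,"wz": 0}]}}

```text
time_s: 10.8
tcp_pos: [429.0, -155.9, 140.8]
ee_rot: [[1.0, -0.002, 0.004], [-0.002, -1.0, -0.001], [0.004, 0.001, -1.0]]
ft_force: [-0.3, -0.0, -1.2]
width: 0.417
grasp_force: 30.1
```

Run:
```python
from m import *
s=cam('side');t=cam('top');S=sensors.get_state();print(S['tcp_pos'],S['width'],S['ft_force'])
b=cv2.resize(s['color'][190:300,190:310],None,fx=5,fy=5,interpolation=3)
cv2.imwrite('pics/a6.png',b[:,:,::-1])
for u,v in((315.0,151.5),(314.5,151.7)): print(ray(t,u,v,3).round(1),ray(t,u,v,12).round(1))
h=cv2.cvtColor(t['color'],cv2.COLOR_RGB2HSV)
```

```text
[ 427.84502653 -155.48303173  139.02827433] 0.4158352787153234 [ 0.23945319 -0.54037948  0.0562635 ]
[674.7  48.2   3. ] [673.   48.2  12. ]
[674.1  49.6   3. ] [672.4  49.5  12. ]
```

View pics/a6.png

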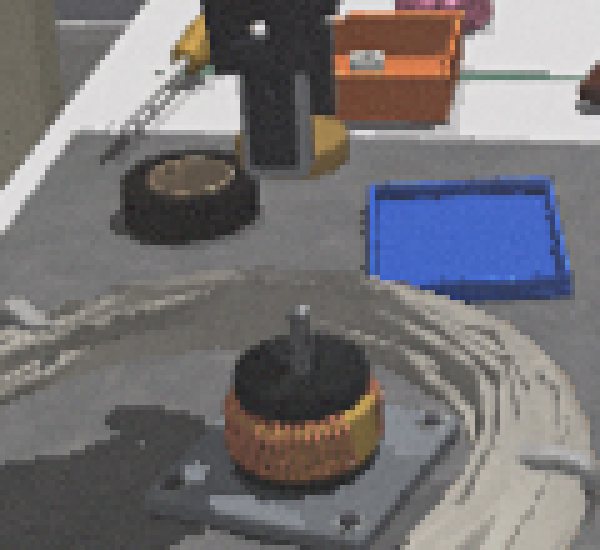

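Only the gold disc was lifted, at (250,220) px, and the black pad stays on the choke. On to the dish.

Emit:
{"method": "jog_arm", "body": {"commands": [{"gripper": 0.8,"tx": 0.4,"ty": -0.3,"tz": 0,"wx": 0,"wy": 0,"wz": 0},{"gripper": 0.8,"tx": 0.8,"ty": -0.6,"tz": 0,"wx": 0,"wy": 0,"wz": 0},{"gripper": 0.8,"tx": 0.8,"ty": -0.7,"tz": 0,"wx": 0,"wy": 0,"wz": 0},{"gripper": 0.8,"tx": 0.8,"ty": -0.7,"tz": 0,"wx": 0,"wy": 0,"wz": 0},{"gripper": 0.8,"tx": 0.8,"ty": -0.7,"tz": 0,"wx": 0,"wy": 0,"wz": 0},{"gripper": 0.8,"tx": 0.8,"ty": -0.7,"tz": 0,"wx": 0,"wy": 0,"wz": 0},{"gripper": 0.8,"tx": 0.8,"ty": -0.7,"tz": 0,"wx": 0,"wy": 0,"wz": 0},{"gripper": 0.8,"tx": 0.8,"ty": -0.7,"tz": 0,"wx": 0,"wy": 0,"wz": 0}]}}

```text
time_s: 11.57
tcp_pos: [608.2, -1.7, 137.1]
ee_rot: [[1.0, -0.002, -0.004], [-0.002, -1.0, -0.0], [-0.004, 0.0, -1.0]]
ft_force: [0.1, -0.5, -0.7]
width: 0.413
grasp_force: 30.1
```

Emit:
{"method": "jog_arm", "body": {"commands": [{"gripper": 0.8,"tx": 0.8,"ty": -0.7,"tz": 0,"wx": 0,"wy": 0,"wz": 0},{"gripper": 0.8,"tx": 0.8,"ty": -0.6,"tz": 0,"wx": 0,"wy": 0,"wz": 0},{"gripper": 0.8,"tx": 0.6,"ty": -0.4,"tz": 0,"wx": 0,"wy": 0,"wz": 0},{"gripper": 0.8,"tx": 0,"ty": 0,"tz": 0,"wx": 0,"wy": 0,"wz": 0},{"gripper": 0.8,"tx": 0,"ty": 0,"tz": 0,"wx": 0,"wy": 0,"wz": 0}]}}

```text
time_s: 11.98
tcp_pos: [674.1, 49.3, 136.8]
ee_rot: [[1.0, 0.0, -0.003], [0.0, -1.0, 0.0], [-0.003, -0.0, -1.0]]
ft_force: [-0.6, -0.4, -1.3]
width: 0.416
grasp_force: 30.1
```

Emit:
{"method": "jog_arm", "body": {"commands": [{"gripper": 0.8,"tx": 0,"ty": 0,"tz": 0.4,"wx": 0,"wy": 0,"wz": 0},{"gripper": 0.8,"tx": 0,"ty": 0,"tz": 0.8,"wx": 0,"wy": 0,"wz": 0},{"gripper": 0.8,"tx": 0,"ty": 0,"tz": 0.8,"wx": 0,"wy": 0,"wz": 0},{"gripper": 0.8,"tx": 0,"ty": 0,"tz": 0.8,"wx": 0,"wy": 0,"wz": 0},{"gripper": 0.8,"tx": 0,"ty": 0,"tz": 0.6,"wx": 0,"wy": 0,"wz": 0},{"gripper": 0.8,"tx": 0,"ty": 0,"tz": 0.3,"wx": 0,"wy": 0,"wz": 0},{"gripper": 0.8,"tx": 0,"ty": 0,"tz": 0,"wx": 0,"wy": 0,"wz": 0},{"gripper": 0.8,"tx": 0,"ty": 0,"tz": 0,"wx": 0,"wy": 0,"wz": 0}]}}

```text
time_s: 12.65
tcp_pos: [673.4, 46.8, 27.4]
ee_rot: [[1.0, -0.003, -0.002], [-0.003, -1.0, -0.001], [-0.002, 0.001, -1.0]]
ft_force: [0.9, 0.1, -0.4]
width: 0.412
grasp_force: 30.1
```

Emit:
{"method": "jog_arm", "body": {"commands": [{"gripper": 0.8,"tx": 0,"ty": 0,"tz": 0.15,"wx": 0,"wy": 0,"wz": 0},{"gripper": 0.8,"tx": 0,"ty": 0,"tz": 0.08,"wx": 0,"wy": 0,"wz": 0},{"gripper": 0.8,"tx": 0,"ty": 0,"tz": 0,"wx": 0,"wy": 0,"wz": 0},{"gripper": 0.8,"tx": 0,"ty": 0,"tz": 0,"wx": 0,"wy": 0,"wz": 0}]}}

```text
time_s: 12.98
tcp_pos: [674.8, 47.9, 21.8]
ee_rot: [[1.0, -0.002, 0.001], [-0.002, -1.0, 0.0], [0.001, -0.0, -1.0]]
ft_force: [-0.0, -0.9, -1.0]
width: 0.412
grasp_force: 30.1
```

Emit:
{"method": "jog_arm", "body": {"commands": [{"gripper": 0.8,"tx": 0,"ty": 0,"tz": 0.06,"wx": 0,"wy": 0,"wz": 0},{"gripper": 0.8,"tx": 0,"ty": 0,"tz": 0,"wx": 0,"wy": 0,"wz": 0},{"gripper": 0.8,"tx": 0,"ty": 0,"tz": 0,"wx": 0,"wy": 0,"wz": 0}]}}

```text
time_s: 13.23
tcp_pos: [675.1, 47.9, 20.0]
ee_rot: [[1.0, -0.002, 0.001], [-0.002, -1.0, 0.0], [0.001, -0.0, -1.0]]
ft_force: [0.7, -0.0, 1.9]
width: 0.415
grasp_force: 30.4
```

Emit:
{"method": "jog_arm", "body": {"commands": [{"gripper": 0.5,"tx": 0,"ty": 0,"tz": 0,"wx": 0,"wy": 0,"wz": 0},{"gripper": 0.35,"tx": 0,"ty": 0,"tz": 0,"wx": 0,"wy": 0,"wz": 0},{"gripper": 0.35,"tx": 0,"ty": 0,"tz": 0,"wx": 0,"wy": 0,"wz": 0},{"gripper": 0.35,"tx": 0,"ty": 0,"tz": 0,"wx": 0,"wy": 0,"wz": 0},{"gripper": 0.35,"tx": 0,"ty": 0,"tz": -0.3,"wx": 0,"wy": 0,"wz": 0},{"gripper": 0.35,"tx": 0,"ty": 0,"tz": -1,"wx": 0,"wy": 0,"wz": 0},{"gripper": 0.35,"tx": 0,"ty": 0,"tz": -1,"wx": 0,"wy": 0,"wz": 0},{"gripper": 0.35,"tx": 0,"ty": 0,"tz": -1,"wx": 0,"wy": 0,"wz": 0}]}}

```text
time_s: 13.9
tcp_pos: [674.0, 47.7, 119.5]
ee_rot: [[1.0, -0.002, -0.001], [-0.002, -1.0, -0.0], [-0.001, 0.0, -1.0]]
ft_force: [-0.1, -0.1, 0.6]
width: 0.652
grasp_force: 0.0
```

Emit:
{"method": "jog_arm", "body": {"commands": [{"gripper": 0.25,"tx": -0.8,"ty": 0.6,"tz": 0,"wx": 0,"wy": 0,"wz": 0},{"gripper": 0.25,"tx": -0.8,"ty": 0.7,"tz": 0,"wx": 0,"wy": 0,"wz": 0},{"gripper": 0.25,"tx": -0.8,"ty": 0.7,"tz": 0,"wx": 0,"wy": 0,"wz": 0},{"gripper": 0.25,"tx": -0.8,"ty": 0.7,"tz": 0,"wx": 0,"wy": 0,"wz": 0},{"gripper": 0.25,"tx": -0.8,"ty": 0.7,"tz": 0,"wx": 0,"wy": 0,"wz": 0},{"gripper": 0.25,"tx": -0.8,"ty": 0.7,"tz": 0,"wx": 0,"wy": 0,"wz": 0},{"gripper": 0.25,"tx": -0.8,"ty": 0.7,"tz": 0,"wx": 0,"wy": 0,"wz": 0},{"gripper": 0.25,"tx": -0.8,"ty": 0.6,"tz": 0,"wx": 0,"wy": 0,"wz": 0}]}}

```text
time_s: 14.57
tcp_pos: [481.1, -115.3, 119.1]
ee_rot: [[1.0, -0.003, 0.001], [-0.003, -1.0, -0.001], [0.001, 0.001, -1.0]]
ft_force: [-0.0, 0.0, -1.0]
width: 0.749
grasp_force: 0.0
```

Emit:
{"method": "jog_arm", "body": {"commands": [{"gripper": 0.25,"tx": -0.8,"ty": 0.6,"tz": 0,"wx": 0,"wy": 0,"wz": 0},{"gripper": 0.25,"tx": -0.6,"ty": 0.5,"tz": 0,"wx": 0,"wy": 0,"wz": 0},{"gripper": 0.25,"tx": 0,"ty": 0,"tz": 0,"wx": 0,"wy": 0,"wz": 0},{"gripper": 0.25,"tx": 0,"ty": 0,"tz": 0,"wx": 0,"wy": 0,"wz": 0}]}}

```text
time_s: 14.9
tcp_pos: [439.0, -147.8, 119.0]
ee_rot: [[1.0, -0.005, 0.0], [-0.005, -1.0, -0.0], [0.0, 0.0, -1.0]]
ft_force: [1.1, -0.0, -0.4]
width: 0.747
grasp_force: 0.0
```

Run:
```python
from m import *
t=cam('top');S=sensors.get_state();print(S['tcp_pos'],S['width'])
ct,m=blob(t,lambda h,S,v:(h>12)&(h<32)&(S>80)&(v>90),(290,125,345,180))
x,y,w,h=cv2.boundingRect(ct);print((x,y,w,h),ray(t,x+w/2-.5,y+h/2-.5,13).round(1))
b=cv2.resize(t['color'][115:190,280:355],None,fx=5,fy=5,interpolation=3)
cv2.imwrite('pics/a7.png',b[:,:,::-1])
```

```text
[ 440.68579424 -146.99891942  119.00854759] 0.7516772866216179
(309, 145, 14, 14) [672.8  46.8  13. ]
```

Disc measured round and flat in the dish at (672.8,46.8). Next is the pad.

Emit:
{"method": "jog_arm", "body": {"commands": [{"gripper": 0.25,"tx": -0.4,"ty": 0.28,"tz": 0.2,"wx": 0,"wy": 0,"wz": 0},{"gripper": 0.25,"tx": 0,"ty": 0,"tz": 0.7,"wx": 0,"wy": 0,"wz": 0},{"gripper": 0.25,"tx": 0,"ty": 0,"tz": 0.6,"wx": 0,"wy": 0,"wz": 0},{"gripper": 0.25,"tx": 0,"ty": 0,"tz": 0.3,"wx": 0,"wy": 0,"wz": 0},{"gripper": 0.25,"tx": 0,"ty": 0,"tz": 0,"wx": 0,"wy": 0,"wz": 0},{"gripper": 0.25,"tx": 0,"ty": 0,"tz": 0,"wx": 0,"wy": 0,"wz": 0}]}}

```text
time_s: 15.45
tcp_pos: [428.9, -154.4, 64.2]
ee_rot: [[1.0, -0.001, -0.0], [-0.001, -1.0, 0.0], [-0.0, -0.0, -1.0]]
ft_force: [-0.6, 0.3, -0.4]
width: 0.751
grasp_force: 0.0
```

Emit:
{"method": "jog_arm", "body": {"commands": [{"gripper": 0.25,"tx": -0.02,"ty": 0.03,"tz": 0.3,"wx": 0,"wy": 0,"wz": 0},{"gripper": 0.25,"tx": 0,"ty": 0,"tz": 0.15,"wx": 0,"wy": 0,"wz": 0},{"gripper": 0.25,"tx": 0,"ty": 0,"tz": 0,"wx": 0,"wy": 0,"wz": 0},{"gripper": 0.4,"tx": 0,"ty": 0,"tz": 0,"wx": 0,"wy": 0,"wz": 0},{"gripper": 0.7,"tx": 0,"ty": 0,"tz": 0,"wx": 0,"wy": 0,"wz": 0},{"gripper": 0.7,"tx": 0,"ty": 0,"tz": 0,"wx": 0,"wy": 0,"wz": 0},{"gripper": 0.7,"tx": 0,"ty": 0,"tz": 0,"wx": 0,"wy": 0,"wz": 0},{"gripper": 0.7,"tx": 0,"ty": 0,"tz": 0,"wx": 0,"wy": 0,"wz": 0}], "newtons": 30}}

```text
time_s: 16.12
tcp_pos: [427.5, -156.0, 51.4]
ee_rot: [[1.0, -0.002, 0.0], [-0.002, -1.0, -0.0], [0.0, 0.0, -1.0]]
ft_force: [-0.4, 0.3, 6.0]
width: 0.535
grasp_force: 30.5
```

Emit:
{"method": "jog_arm", "body": {"commands": [{"gripper": 0.7,"tx": 0,"ty": 0,"tz": -0.1,"wx": 0,"wy": 0,"wz": 0},{"gripper": 0.7,"tx": 0,"ty": 0,"tz": -0.3,"wx": 0,"wy": 0,"wz": 0},{"gripper": 0.7,"tx": 0,"ty": 0,"tz": -0.6,"wx": 0,"wy": 0,"wz": 0},{"gripper": 0.7,"tx": 0,"ty": 0,"tz": -0.8,"wx": 0,"wy": 0,"wz": 0},{"gripper": 0.7,"tx": 0,"ty": 0,"tz": -0.5,"wx": 0,"wy": 0,"wz": 0},{"gripper": 0.7,"tx": 0,"ty": 0,"tz": -0.2,"wx": 0,"wy": 0,"wz": 0},{"gripper": 0.7,"tx": 0,"ty": 0,"tz": 0,"wx": 0,"wy": 0,"wz": 0}]}}

```text
time_s: 16.7
tcp_pos: [428.4, -156.2, 127.5]
ee_rot: [[1.0, -0.002, 0.004], [-0.002, -1.0, -0.001], [0.004, 0.001, -1.0]]
ft_force: [0.4, 0.1, 0.2]
width: 0.534
grasp_force: 30.8
```

Run:
```python
from m import *
s=cam('side');S=sensors.get_state();print(S['tcp_pos'],S['width'])
b=cv2.resize(s['color'][190:300,190:310],None,fx=5,fy=5,interpolation=3)
cv2.imwrite('pics/a8.png',b[:,:,::-1])
```

```text
[ 427.82058928 -155.99782813  126.54577348] 0.5357794081172259
```

View pics/a8.png

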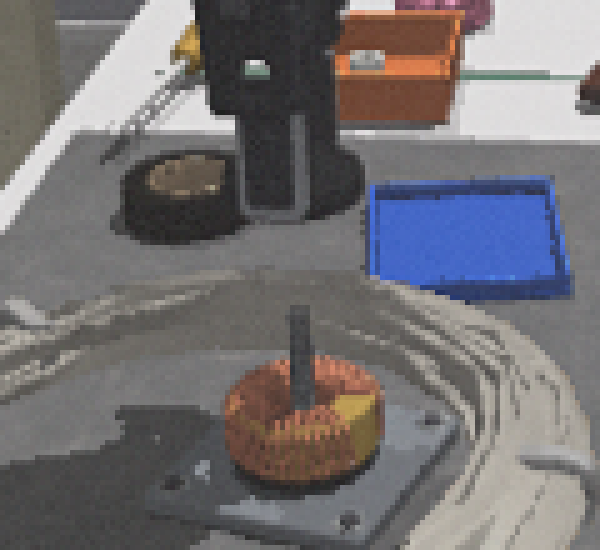

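The pad is held at (255,220) px and the choke remains alone on the stud. On to the tray, turning by 9.4°.

Emit:
{"method": "jog_arm", "body": {"commands": [{"gripper": 0.7,"tx": 0,"ty": 0,"tz": 0,"wx": 0,"wy": 0,"wz": -4.7},{"gripper": 0.7,"tx": 0,"ty": 0,"tz": 0,"wx": 0,"wy": 0,"wz": -4.7},{"gripper": 0.7,"tx": 0.2,"ty": -0.5,"tz": 0,"wx": 0,"wy": 0,"wz": 0},{"gripper": 0.7,"tx": 0.3,"ty": -0.8,"tz": 0,"wx": 0,"wy": 0,"wz": 0},{"gripper": 0.7,"tx": 0.3,"ty": -0.8,"tz": 0,"wx": 0,"wy": 0,"wz": 0},{"gripper": 0.7,"tx": 0.3,"ty": -0.8,"tz": 0,"wx": 0,"wy": 0,"wz": 0},{"gripper": 0.7,"tx": 0.3,"ty": -0.8,"tz": 0,"wx": 0,"wy": 0,"wz": 0},{"gripper": 0.7,"tx": 0.3,"ty": -0.8,"tz": 0,"wx": 0,"wy": 0,"wz": 0}]}}

```text
time_s: 17.42
tcp_pos: [455.3, -13.3, 124.7]
ee_rot: [[0.987, 0.161, -0.003], [0.161, -0.987, -0.0], [-0.003, -0.0, -1.0]]
ft_force: [-1.0, -0.1, -0.1]
width: 0.537
grasp_force: 30.8
```

Emit:
{"method": "jog_arm", "body": {"commands": [{"gripper": 0.7,"tx": 0.3,"ty": -0.8,"tz": 0,"wx": 0,"wy": 0,"wz": 0},{"gripper": 0.7,"tx": 0.1,"ty": -0.4,"tz": 0,"wx": 0,"wy": 0,"wz": 0},{"gripper": 0.7,"tx": 0,"ty": 0,"tz": 0,"wx": 0,"wy": 0,"wz": 0},{"gripper": 0.7,"tx": 0,"ty": 0,"tz": 0,"wx": 0,"wy": 0,"wz": 0}]}}

```text
time_s: 17.75
tcp_pos: [461.4, 23.4, 125.0]
ee_rot: [[0.987, 0.163, -0.002], [0.163, -0.987, -0.0], [-0.002, 0.0, -1.0]]
ft_force: [-1.0, -0.5, -1.1]
width: 0.536
grasp_force: 30.8
```

Emit:
{"method": "jog_arm", "body": {"commands": [{"gripper": 0.7,"tx": 0,"ty": 0,"tz": 0.4,"wx": 0,"wy": 0,"wz": 0},{"gripper": 0.7,"tx": 0,"ty": 0,"tz": 0.8,"wx": 0,"wy": 0,"wz": 0},{"gripper": 0.7,"tx": 0,"ty": 0,"tz": 0.8,"wx": 0,"wy": 0,"wz": 0},{"gripper": 0.7,"tx": 0,"ty": 0,"tz": 0.8,"wx": 0,"wy": 0,"wz": 0},{"gripper": 0.7,"tx": 0,"ty": 0,"tz": 0.4,"wx": 0,"wy": 0,"wz": 0},{"gripper": 0.7,"tx": 0,"ty": 0,"tz": 0.15,"wx": 0,"wy": 0,"wz": 0},{"gripper": 0.7,"tx": 0,"ty": 0,"tz": 0,"wx": 0,"wy": 0,"wz": 0},{"gripper": 0.7,"tx": 0,"ty": 0,"tz": 0,"wx": 0,"wy": 0,"wz": 0}]}}

```text
time_s: 18.42
tcp_pos: [461.8, 21.8, 25.4]
ee_rot: [[0.987, 0.16, -0.001], [0.16, -0.987, -0.001], [-0.001, 0.0, -1.0]]
ft_force: [-0.4, -0.7, 0.2]
width: 0.535
grasp_force: 30.8
```

Emit:
{"method": "jog_arm", "body": {"commands": [{"gripper": 0.7,"tx": 0,"ty": 0,"tz": 0.12,"wx": 0,"wy": 0,"wz": 0},{"gripper": 0.7,"tx": 0,"ty": 0,"tz": 0.05,"wx": 0,"wy": 0,"wz": 0},{"gripper": 0.7,"tx": 0,"ty": 0,"tz": 0,"wx": 0,"wy": 0,"wz": 0},{"gripper": 0.7,"tx": 0,"ty": 0,"tz": 0,"wx": 0,"wy": 0,"wz": 0}]}}

```text
time_s: 18.75
tcp_pos: [462.3, 23.0, 20.7]
ee_rot: [[0.987, 0.162, 0.001], [0.162, -0.987, 0.0], [0.001, 0.0, -1.0]]
ft_force: [-0.3, -0.2, -0.7]
width: 0.539
grasp_force: 30.8
```

Emit:
{"method": "jog_arm", "body": {"commands": [{"gripper": 0.7,"tx": 0,"ty": 0,"tz": 0.05,"wx": 0,"wy": 0,"wz": 0},{"gripper": 0.7,"tx": 0,"ty": 0,"tz": 0,"wx": 0,"wy": 0,"wz": 0},{"gripper": 0.7,"tx": 0,"ty": 0,"tz": 0,"wx": 0,"wy": 0,"wz": 0}]}}

```text
time_s: 19.0
tcp_pos: [462.4, 23.1, 19.4]
ee_rot: [[0.987, 0.161, 0.001], [0.161, -0.987, 0.0], [0.001, 0.0, -1.0]]
ft_force: [-0.1, 0.1, 5.3]
width: 0.533
grasp_force: 31.4
```

Emit:
{"method": "jog_arm", "body": {"commands": [{"gripper": 0.4,"tx": 0,"ty": 0,"tz": 0,"wx": 0,"wy": 0,"wz": 0},{"gripper": 0.37,"tx": 0,"ty": 0,"tz": 0,"wx": 0,"wy": 0,"wz": 0},{"gripper": 0.37,"tx": 0,"ty": 0,"tz": 0,"wx": 0,"wy": 0,"wz": 0},{"gripper": 0.37,"tx": 0,"ty": 0,"tz": -0.1,"wx": 0,"wy": 0,"wz": 0},{"gripper": 0.37,"tx": 0,"ty": 0,"tz": -0.5,"wx": 0,"wy": 0,"wz": 0},{"gripper": 0.37,"tx": 0,"ty": 0,"tz": -1,"wx": 0,"wy": 0,"wz": 0},{"gripper": 0.2,"tx": 0,"ty": 0,"tz": -1,"wx": 0,"wy": 0,"wz": 0},{"gripper": 0.1,"tx": 0,"ty": 0,"tz": -1,"wx": 0,"wy": 0,"wz": 0}]}}

```text
time_s: 19.67
tcp_pos: [461.3, 22.9, 127.8]
ee_rot: [[0.987, 0.161, -0.002], [0.161, -0.987, -0.0], [-0.002, -0.0, -1.0]]
ft_force: [0.5, -0.1, 0.3]
width: 0.888
grasp_force: 0.0
```

Emit:
{"method": "jog_arm", "body": {"commands": [{"gripper": 0.1,"tx": -0.3,"ty": 0.8,"tz": 0,"wx": 0,"wy": 0,"wz": 0},{"gripper": 0.1,"tx": -0.3,"ty": 0.8,"tz": 0,"wx": 0,"wy": 0,"wz": 0},{"gripper": 0.1,"tx": -0.3,"ty": 0.8,"tz": 0,"wx": 0,"wy": 0,"wz": 0},{"gripper": 0.1,"tx": -0.3,"ty": 0.8,"tz": 0,"wx": 0,"wy": 0,"wz": 0},{"gripper": 0.1,"tx": -0.3,"ty": 0.8,"tz": 0,"wx": 0,"wy": 0,"wz": 0},{"gripper": 0.1,"tx": -0.3,"ty": 0.8,"tz": 0,"wx": 0,"wy": 0,"wz": 4.7},{"gripper": 0.1,"tx": -0.3,"ty": 0.8,"tz": 0,"wx": 0,"wy": 0,"wz": 4.7},{"gripper": 0.1,"tx": 0,"ty": 0,"tz": 0,"wx": 0,"wy": 0,"wz": 0}]}}

```text
time_s: 20.33
tcp_pos: [423.0, -157.5, 127.0]
ee_rot: [[1.0, -0.013, -0.001], [-0.013, -1.0, -0.003], [-0.001, 0.003, -1.0]]
ft_force: [-0.0, -0.0, 0.4]
width: 0.898
grasp_force: 0.0
```

Run:
```python
from m import *
t=cam('top');s=cam('side');S=sensors.get_state();print(S['tcp_pos'],S['width'],S['ee_rot'].round(3).tolist())
ct,m=blob(t,lambda h,S,v:(v<70),(300,208,345,252))
x,y,w,h=cv2.boundingRect(ct);p=ray(t,x+w/2-.5,y+h/2-.5,13);print((x,y,w,h),p.round(1))
# stand spigot: bright, low-sat, in top & side
c,m=blob(t,lambda h,S,v:(S<60)&(v>130),(240,184,262,206));x,y,w,h=cv2.boundingRect(c);u=(x+w/2-.5,y+h/2-.5);print('spig top',(x,y,w,h),[ray(t,*u,z).round(1) for z in(12,34)])
c,m=blob(s,lambda h,S,v:(S<60)&(v>130),(318,190,334,206));x,y,w,h=cv2.boundingRect(c);print('spig side',(x,y,w,h),proj(s,(550.9,216.4,34)).round(1),proj(s,(550.9,216.4,12)).round(1))
a=cv2.resize(t['color'][170:260,225:355],None,fx=4,fy=4,interpolation=3);b=cv2.resize(s['color'][180:260,230:360],None,fx=4*90/80,fy=4*90/80,interpolation=3)
b=cv2.resize(b,(520,320))
cv2.imwrite('pics/a9.png',np.vstack([a[:270],b])[:,:,::-1])
```

```text
[ 424.30128644 -153.39212233  126.86493235] 0.896341805926904 [[1.0, -0.004, -0.0], [-0.004, -1.0, -0.0], [-0.0, 0.0, -1.0]]
(315, 222, 17, 17) [461.3  21.2  13. ]
spig top (248, 191, 7, 5) [array([555.5, 217.4,  12. ]), array([553.7, 213.9,  34. ])]
spig side (318, 190, 16, 14) [325.  195.4] [324.9 203.3]
```

View pics/a9.png

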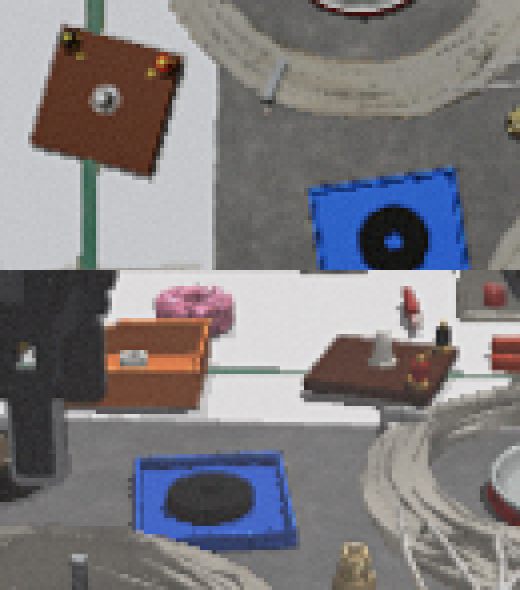

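The pad lies flat in the tray, at about (323,230) px in the top view. The stand's spigot at (251,194) px agrees with the board centre (550.8,216). Now the choke.

Emit:
{"method": "jog_arm", "body": {"commands": [{"gripper": 0.1,"tx": 0.13,"ty": 0.07,"tz": 0,"wx": 0,"wy": 0,"wz": 0},{"gripper": 0.1,"tx": 0,"ty": 0,"tz": 0.5,"wx": 0,"wy": 0,"wz": 0},{"gripper": 0.1,"tx": 0,"ty": 0,"tz": 0.7,"wx": 0,"wy": 0,"wz": 0},{"gripper": 0.1,"tx": 0,"ty": 0,"tz": 0.7,"wx": 0,"wy": 0,"wz": 0},{"gripper": 0.1,"tx": 0,"ty": 0,"tz": 0.4,"wx": 0,"wy": 0,"wz": 0},{"gripper": 0.1,"tx": 0,"ty": 0,"tz": 0,"wx": 0,"wy": 0,"wz": 0},{"gripper": 0.1,"tx": 0,"ty": 0,"tz": 0,"wx": 0,"wy": 0,"wz": 0}]}}

```text
time_s: 21.02
tcp_pos: [429.1, -153.3, 57.4]
ee_rot: [[1.0, 0.001, -0.001], [0.001, -1.0, 0.001], [-0.001, -0.001, -1.0]]
ft_force: [0.3, 0.1, 0.8]
width: 0.896
grasp_force: 0.0
```

Emit:
{"method": "jog_arm", "body": {"commands": [{"gripper": 0.1,"tx": -0.02,"ty": 0.08,"tz": 0,"wx": 0,"wy": 0,"wz": 0},{"gripper": 0.1,"tx": 0,"ty": 0,"tz": 0.4,"wx": 0,"wy": 0,"wz": 0},{"gripper": 0.1,"tx": 0,"ty": 0,"tz": 0.4,"wx": 0,"wy": 0,"wz": 0},{"gripper": 0.1,"tx": 0,"ty": 0,"tz": 0.25,"wx": 0,"wy": 0,"wz": 0},{"gripper": 0.1,"tx": 0,"ty": 0,"tz": 0,"wx": 0,"wy": 0,"wz": 0},{"gripper": 0.1,"tx": 0,"ty": 0,"tz": 0,"wx": 0,"wy": 0,"wz": 0}]}}

```text
time_s: 21.52
tcp_pos: [428.4, -157.0, 26.6]
ee_rot: [[1.0, -0.002, 0.0], [-0.002, -1.0, -0.0], [0.0, 0.0, -1.0]]
ft_force: [0.0, -0.1, 0.2]
width: 0.901
grasp_force: 0.0
```

Emit:
{"method": "jog_arm", "body": {"commands": [{"gripper": 0.3,"tx": 0,"ty": -0.03,"tz": 0.03,"wx": 0,"wy": 0,"wz": 0},{"gripper": 0.4,"tx": 0,"ty": 0,"tz": 0,"wx": 0,"wy": 0,"wz": 0},{"gripper": 0.6,"tx": 0,"ty": 0,"tz": 0,"wx": 0,"wy": 0,"wz": 0},{"gripper": 0.6,"tx": 0,"ty": 0,"tz": 0,"wx": 0,"wy": 0,"wz": 0},{"gripper": 0.6,"tx": 0,"ty": 0,"tz": 0,"wx": 0,"wy": 0,"wz": 0},{"gripper": 0.6,"tx": 0,"ty": 0,"tz": 0,"wx": 0,"wy": 0,"wz": 0}], "newtons": 45}}

```text
time_s: 22.02
tcp_pos: [428.5, -155.9, 26.4]
ee_rot: [[1.0, -0.002, 0.001], [-0.002, -1.0, -0.0], [0.001, 0.0, -1.0]]
ft_force: [0.1, 1.2, 5.7]
width: 0.636
grasp_force: 46.5
```

Emit:
{"method": "jog_arm", "body": {"commands": [{"gripper": 0.6,"tx": 0,"ty": 0,"tz": -0.1,"wx": 0,"wy": 0,"wz": 0},{"gripper": 0.6,"tx": 0,"ty": 0,"tz": -0.3,"wx": 0,"wy": 0,"wz": 0},{"gripper": 0.6,"tx": 0,"ty": 0,"tz": -0.6,"wx": 0,"wy": 0,"wz": 0},{"gripper": 0.6,"tx": 0,"ty": 0,"tz": -0.8,"wx": 0,"wy": 0,"wz": 0},{"gripper": 0.6,"tx": 0,"ty": 0,"tz": -0.8,"wx": 0,"wy": 0,"wz": 0},{"gripper": 0.6,"tx": 0,"ty": 0,"tz": -0.6,"wx": 0,"wy": 0,"wz": 0},{"gripper": 0.6,"tx": 0,"ty": 0,"tz": -0.3,"wx": 0,"wy": 0,"wz": 0},{"gripper": 0.6,"tx": 0,"ty": 0,"tz": 0,"wx": 0,"wy": 0,"wz": 0}]}}

```text
time_s: 22.68
tcp_pos: [429.1, -156.4, 132.4]
ee_rot: [[1.0, -0.002, 0.004], [-0.002, -1.0, -0.001], [0.004, 0.001, -1.0]]
ft_force: [-0.1, 0.1, -2.4]
width: 0.634
grasp_force: 48.3
```

Run:
```python
from m import *
s=cam('side');S=sensors.get_state();print(S['tcp_pos'],S['width'],S['ft_force'],S['ee_rot'].round(3).tolist())
x,y,z=S['tcp_pos'];print(proj(s,(x,y,z-3)),proj(s,(x,y,z-15)))
f=lambda h,S,v:(h<22)&(S>80)&(v>60)
p=proj(s,(x,y,z-5)).astype(int);c,m=blob(s,f,(p[0]-30,p[1]-20,p[0]+30,p[1]+25));print(cv2.boundingRect(c))
b=cv2.resize(s['color'][150:300,190:310],None,fx=4,fy=4,interpolation=3)
cv2.imwrite('pics/a10.png',b[:,:,::-1])
```

```text
[ 428.51601855 -156.11194402  131.23552221] 0.6304917480893969 [-0.4275381  -0.16468768 -3.5800985 ] [[1.0, -0.002, 0.002], [-0.002, -1.0, -0.001], [0.002, 0.001, -1.0]]
[248.07471945 219.73097135] [248.42568392 226.20725249]
(251, 200, 27, 31)
```

View pics/a10.png

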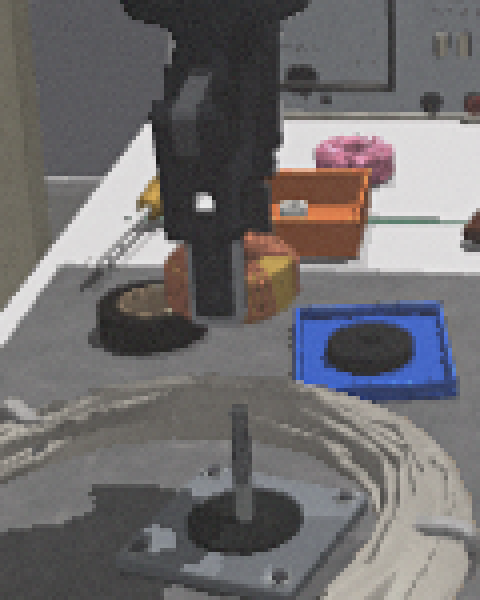

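The choke is held level, centred near (248,222) px. On to the stand.

Emit:
{"method": "jog_arm", "body": {"commands": [{"gripper": 0.6,"tx": 0.1,"ty": -0.4,"tz": 0,"wx": 0,"wy": 0,"wz": 0},{"gripper": 0.6,"tx": 0.26,"ty": -0.78,"tz": 0,"wx": 0,"wy": 0,"wz": 0},{"gripper": 0.6,"tx": 0.26,"ty": -0.78,"tz": 0,"wx": 0,"wy": 0,"wz": 0},{"gripper": 0.6,"tx": 0.26,"ty": -0.78,"tz": 0,"wx": 0,"wy": 0,"wz": 0},{"gripper": 0.6,"tx": 0.26,"ty": -0.78,"tz": 0,"wx": 0,"wy": 0,"wz": 0},{"gripper": 0.6,"tx": 0.26,"ty": -0.78,"tz": 0,"wx": 0,"wy": 0,"wz": 0},{"gripper": 0.6,"tx": 0.26,"ty": -0.78,"tz": 0,"wx": 0,"wy": 0,"wz": 0},{"gripper": 0.6,"tx": 0.26,"ty": -0.78,"tz": 0,"wx": 0,"wy": 0,"wz": 0}]}}

```text
time_s: 23.4
tcp_pos: [485.2, 20.7, 128.9]
ee_rot: [[1.0, -0.002, -0.003], [-0.002, -1.0, -0.001], [-0.003, 0.001, -1.0]]
ft_force: [1.2, 0.7, -3.1]
width: 0.631
grasp_force: 48.3
```

Emit:
{"method": "jog_arm", "body": {"commands": [{"gripper": 0.6,"tx": 0.26,"ty": -0.78,"tz": 0,"wx": 0,"wy": 0,"wz": 0},{"gripper": 0.6,"tx": 0.26,"ty": -0.78,"tz": 0,"wx": 0,"wy": 0,"wz": 0},{"gripper": 0.6,"tx": 0.26,"ty": -0.78,"tz": 0,"wx": 0,"wy": 0,"wz": 0},{"gripper": 0.6,"tx": 0.26,"ty": -0.78,"tz": 0,"wx": 0,"wy": 0,"wz": 0},{"gripper": 0.6,"tx": 0.26,"ty": -0.78,"tz": 0,"wx": 0,"wy": 0,"wz": 0},{"gripper": 0.6,"tx": 0.26,"ty": -0.78,"tz": 0,"wx": 0,"wy": 0,"wz": 0},{"gripper": 0.6,"tx": 0.26,"ty": -0.78,"tz": 0,"wx": 0,"wy": 0,"wz": 0},{"gripper": 0.6,"tx": 0.1,"ty": -0.4,"tz": 0,"wx": 0,"wy": 0,"wz": 0}]}}

```text
time_s: 24.07
tcp_pos: [544.2, 199.1, 128.6]
ee_rot: [[1.0, 0.002, -0.001], [0.002, -1.0, 0.001], [-0.001, -0.001, -1.0]]
ft_force: [-0.1, -0.4, -1.9]
width: 0.632
grasp_force: 48.3
```

Emit:
{"method": "jog_arm", "body": {"commands": [{"gripper": 0.6,"tx": 0,"ty": 0,"tz": 0,"wx": 0,"wy": 0,"wz": 3},{"gripper": 0.6,"tx": 0,"ty": 0,"tz": 0,"wx": 0,"wy": 0,"wz": 5},{"gripper": 0.6,"tx": 0,"ty": 0,"tz": 0,"wx": 0,"wy": 0,"wz": 5},{"gripper": 0.6,"tx": 0,"ty": 0,"tz": 0,"wx": 0,"wy": 0,"wz": 0},{"gripper": 0.6,"tx": 0,"ty": 0,"tz": 0,"wx": 0,"wy": 0,"wz": 0}]}}

```text
time_s: 24.48
tcp_pos: [543.1, 194.5, 129.3]
ee_rot: [[0.974, -0.225, -0.002], [-0.225, -0.974, -0.002], [-0.002, 0.002, -1.0]]
ft_force: [-0.6, -0.4, -4.3]
width: 0.627
grasp_force: 48.3
```

Emit:
{"method": "jog_arm", "body": {"commands": [{"gripper": 0.6,"tx": 0.04,"ty": -0.37,"tz": 0,"wx": 0,"wy": 0,"wz": 0},{"gripper": 0.6,"tx": 0.04,"ty": -0.37,"tz": 0.3,"wx": 0,"wy": 0,"wz": 0},{"gripper": 0.6,"tx": 0,"ty": 0,"tz": 0.7,"wx": 0,"wy": 0,"wz": 0},{"gripper": 0.6,"tx": 0,"ty": 0,"tz": 0.7,"wx": 0,"wy": 0,"wz": 0},{"gripper": 0.6,"tx": 0,"ty": 0,"tz": 0.4,"wx": 0,"wy": 0,"wz": 0},{"gripper": 0.6,"tx": 0,"ty": 0,"tz": 0,"wx": 0,"wy": 0,"wz": 0},{"gripper": 0.6,"tx": 0,"ty": 0,"tz": 0,"wx": 0,"wy": 0,"wz": 0}]}}

```text
time_s: 25.07
tcp_pos: [551.2, 216.7, 66.5]
ee_rot: [[0.974, -0.226, -0.001], [-0.226, -0.974, -0.0], [-0.001, 0.001, -1.0]]
ft_force: [0.4, 0.1, -1.4]
width: 0.628
grasp_force: 48.3
```

Run:
```python
from m import *
s=cam('side');S=sensors.get_state();P=S['tcp_pos'];R=S['ee_rot'];print(P,R.round(3).tolist())
d=np.array([550.8,216,P[2]])-P;print('tool move/30',(R.T@d/30).round(3))
x,y,z=P;print(proj(s,(x,y,z-15.4)).round(1),proj(s,(x,y,z-3)).round(1),'spig',proj(s,(550.8,216,34)).round(1))
b=cv2.resize(s['color'][140:220,270:380],None,fx=6,fy=6,interpolation=3)
cv2.imwrite('pics/a11.png',b[:,:,::-1])
```

```text
[551.91784125 216.67318118  67.40399991] [[0.974, -0.227, 0.0], [-0.227, -0.974, 0.0], [0.0, -0.0, -1.0]]
tool move/30 [-0.031  0.03  -0.   ]
[325.6 188.9] [325.6 184.3] spig [325.  195.5]
```

View pics/a11.png

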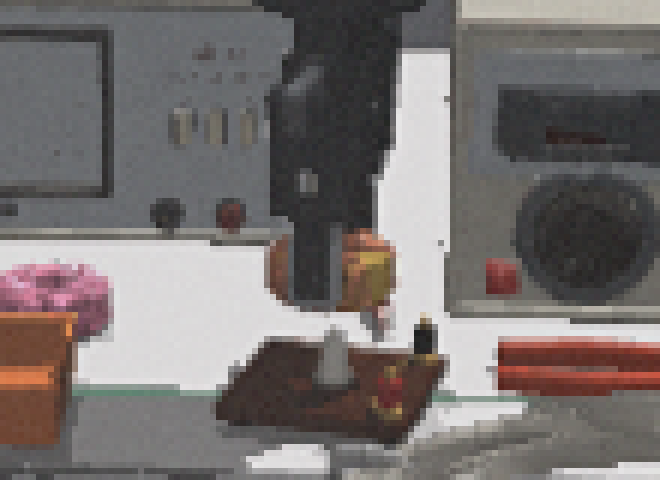

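The choke hangs level directly over the spigot: choke centre at crop 332, spigot at crop 335. Lowering.

Emit:
{"method": "jog_arm", "body": {"commands": [{"gripper": 0.6,"tx": 0,"ty": 0.02,"tz": 0.2,"wx": 0,"wy": 0,"wz": 0},{"gripper": 0.6,"tx": 0,"ty": 0,"tz": 0.3,"wx": 0,"wy": 0,"wz": 0},{"gripper": 0.6,"tx": 0,"ty": 0,"tz": 0.3,"wx": 0,"wy": 0,"wz": 0},{"gripper": 0.6,"tx": 0,"ty": 0,"tz": 0.2,"wx": 0,"wy": 0,"wz": 0},{"gripper": 0.6,"tx": 0,"ty": 0,"tz": 0.15,"wx": 0,"wy": 0,"wz": 0},{"gripper": 0.6,"tx": 0,"ty": 0,"tz": 0,"wx": 0,"wy": 0,"wz": 0},{"gripper": 0.6,"tx": 0,"ty": 0,"tz": 0,"wx": 0,"wy": 0,"wz": 0}]}}

```text
time_s: 25.7
tcp_pos: [551.2, 215.6, 32.4]
ee_rot: [[0.974, -0.227, -0.001], [-0.227, -0.974, -0.0], [-0.001, 0.0, -1.0]]
ft_force: [0.3, 0.2, -2.4]
width: 0.63
grasp_force: 48.4
```

Emit:
{"method": "jog_arm", "body": {"commands": [{"gripper": 0.6,"tx": 0,"ty": 0,"tz": 0.1,"wx": 0,"wy": 0,"wz": 0},{"gripper": 0.6,"tx": 0,"ty": 0,"tz": 0.04,"wx": 0,"wy": 0,"wz": 0},{"gripper": 0.6,"tx": 0,"ty": 0,"tz": 0,"wx": 0,"wy": 0,"wz": 0},{"gripper": 0.6,"tx": 0,"ty": 0,"tz": 0,"wx": 0,"wy": 0,"wz": 0}]}}

```text
time_s: 26.03
tcp_pos: [551.4, 215.8, 28.8]
ee_rot: [[0.974, -0.227, 0.0], [-0.227, -0.974, 0.0], [0.0, -0.0, -1.0]]
ft_force: [-0.3, 0.1, -2.9]
width: 0.634
grasp_force: 48.4
```

Emit:
{"method": "jog_arm", "body": {"commands": [{"gripper": 0.6,"tx": 0,"ty": 0,"tz": 0.05,"wx": 0,"wy": 0,"wz": 0},{"gripper": 0.6,"tx": 0,"ty": 0,"tz": 0,"wx": 0,"wy": 0,"wz": 0},{"gripper": 0.6,"tx": 0,"ty": 0,"tz": 0,"wx": 0,"wy": 0,"wz": 0}]}}

```text
time_s: 26.28
tcp_pos: [551.7, 215.9, 27.5]
ee_rot: [[0.974, -0.227, 0.001], [-0.227, -0.974, 0.0], [0.001, -0.0, -1.0]]
ft_force: [0.2, 0.8, 0.2]
width: 0.634
grasp_force: 48.5
```

Emit:
{"method": "jog_arm", "body": {"commands": [{"gripper": 0.6,"tx": 0,"ty": 0,"tz": 0.02,"wx": 0,"wy": 0,"wz": 0},{"gripper": 0.6,"tx": 0,"ty": 0,"tz": 0,"wx": 0,"wy": 0,"wz": 0},{"gripper": 0.4,"tx": 0,"ty": 0,"tz": 0,"wx": 0,"wy": 0,"wz": 0},{"gripper": 0.25,"tx": 0,"ty": 0,"tz": 0,"wx": 0,"wy": 0,"wz": 0},{"gripper": 0.15,"tx": 0,"ty": 0,"tz": 0,"wx": 0,"wy": 0,"wz": 0},{"gripper": 0.15,"tx": 0,"ty": 0,"tz": 0,"wx": 0,"wy": 0,"wz": 0},{"gripper": 0.15,"tx": 0,"ty": 0,"tz": 0,"wx": 0,"wy": 0,"wz": 0},{"gripper": 0.15,"tx": 0,"ty": 0,"tz": 0,"wx": 0,"wy": 0,"wz": 0}]}}

```text
time_s: 26.95
tcp_pos: [551.4, 215.8, 26.5]
ee_rot: [[0.974, -0.227, -0.0], [-0.227, -0.974, -0.0], [-0.0, 0.0, -1.0]]
ft_force: [-0.1, -0.7, 0.3]
width: 0.851
grasp_force: 0.0
```

Emit:
{"method": "jog_arm", "body": {"commands": [{"gripper": 0.15,"tx": 0,"ty": 0,"tz": -0.2,"wx": 0,"wy": 0,"wz": 0},{"gripper": 0.15,"tx": 0,"ty": 0,"tz": -0.5,"wx": 0,"wy": 0,"wz": 0},{"gripper": 0.15,"tx": 0,"ty": 0,"tz": -1,"wx": 0,"wy": 0,"wz": 0},{"gripper": 0.15,"tx": 0,"ty": 0,"tz": -1,"wx": 0,"wy": 0,"wz": 0},{"gripper": 0.15,"tx": 0,"ty": 0,"tz": -1,"wx": 0,"wy": 0,"wz": 0},{"gripper": 0.15,"tx": 0,"ty": 0,"tz": -1,"wx": 0,"wy": 0,"wz": 0},{"gripper": 0.15,"tx": 0,"ty": 0,"tz": -1,"wx": 0,"wy": 0,"wz": 0},{"gripper": 0.15,"tx": 0,"ty": 0,"tz": 0,"wx": 0,"wy": 0,"wz": 0}]}}

```text
time_s: 27.62
tcp_pos: [555.1, 216.7, 203.9]
ee_rot: [[0.974, -0.227, 0.01], [-0.227, -0.974, 0.005], [0.009, -0.007, -1.0]]
ft_force: [0.8, -0.0, -0.5]
width: 0.85
grasp_force: 0.0
```

Emit:
{"method": "jog_arm", "body": {"commands": [{"gripper": 0.15,"tx": -0.3,"ty": 1,"tz": -0.5,"wx": 0,"wy": 0,"wz": 0},{"gripper": 0.15,"tx": -0.3,"ty": 1,"tz": -0.5,"wx": 0,"wy": 0,"wz": 0},{"gripper": 0.15,"tx": -0.3,"ty": 1,"tz": 0,"wx": 0,"wy": 0,"wz": 0},{"gripper": 0.15,"tx": -0.3,"ty": 1,"tz": 0,"wx": 0,"wy": 0,"wz": 0},{"gripper": 0.15,"tx": -0.3,"ty": 1,"tz": 0,"wx": 0,"wy": 0,"wz": 0},{"gripper": 0.15,"tx": -0.3,"ty": 1,"tz": 0,"wx": 0,"wy": 0,"wz": 0},{"gripper": 0.15,"tx": 0,"ty": 0,"tz": 0,"wx": 0,"wy": 0,"wz": 0},{"gripper": 0.15,"tx": 0,"ty": 0,"tz": 0,"wx": 0,"wy": 0,"wz": 0}]}}

```text
time_s: 28.28
tcp_pos: [456.5, 50.9, 227.7]
ee_rot: [[0.973, -0.231, -0.001], [-0.231, -0.973, 0.0], [-0.001, 0.0, -1.0]]
ft_force: [0.0, 0.0, 0.3]
width: 0.848
grasp_force: 0.0
```

Run:
```python
from m import *
s=cam('side');t=cam('top');S=sensors.get_state();print(S['tcp_pos'],S['ft_force'])
f=lambda h,S,v:(h>5)&(h<22)&(S>110)&(v>110)
for n,c,b in(('top',t,(232,176,270,214)),('side',s,(305,175,345,212))):
    k,m=blob(c,f,b);ys,xs=np.nonzero(m);print(n,xs.min(),xs.max(),ys.min(),ys.max(),m.sum())
    if c is t: print(ray(t,(xs.min()+xs.max())/2,(ys.min()+ys.max())/2,30).round(1))
for z in(12,36): print('exp side',[proj(s,(550.8+a,216+d,z)).round(1).tolist() for a,d in((-28,0),(28,0),(0,28),(0,-28))])
```

```text
[458.47435886  53.25686129 227.83249031] [0.10975184 0.24632211 1.12801812]
top 241 267 183 204 227
[552.9 206.6  30. ]
side 316 341 193 208 106
exp side [[314.2, 203.1], [335.6, 203.6], [325.1, 199.4], [324.6, 207.4]]
exp side [[314.2, 194.5], [335.8, 195.0], [325.3, 191.0], [324.8, 198.6]]
```

Run:
```python
from m import *
s=cam('side');t=cam('top')
f=lambda h,S,v:(h>5)&(h<24)&(S>105)&(v>85)
h=cv2.cvtColor(t['color'],cv2.COLOR_RGB2HSV)
for r in range(180,212): print(r,''.join('#' if (5<a[0]<24 and a[1]>105 and a[2]>100) else ('o' if a[1]<60 and a[2]>130 else '.') for a in h[r,234:272].astype(int)))
h=cv2.cvtColor(s['color'],cv2.COLOR_RGB2HSV);print()
for r in range(185,212): print(r,''.join('#' if (a[0]<24 and a[1]>105 and a[2]>85) else ('o' if a[1]<60 and a[2]>130 else '.') for a in h[r,304:348].astype(int)))
print(proj(t,(550.8,216,36)),proj(t,(550.8,216,34)))
```

```text
180 ooooo...................oooooooooooooo
181 ooooo......................ooooooooooo
182 ooooo..........................ooooooo
183 ooooo.....##...................#...ooo
184 ooooo.....##.......#..........####...o
185 oooo.......#..####.###........#.##...o
186 oooo.......#########..........##.....o
187 oooo.....###########.........#.......o
188 oooo.....##########..........#.......o
189 ooo.....###########......#...........o
190 ooo.....#######....#.....##.........oo
191 ooo.....#######.......#####.........oo
192 oo.....######........#######.......ooo
193 oo.....######..oo....#######.......ooo
194 oo.....######..oo...o######........ooo
195 o........####..oo....#######......oooo
196 o......######........######.......oooo
197 o......##.###........######.......oooo
198 o......#######.....#######.....#..oooo
199 ........###################.......oooo
200 .........#################.......ooooo
201 ..........###############........ooooo
202 ...........###.#########.........ooooo
203 ............###########..........ooooo
204 .............######.............oooooo
205 .....................
[... 955 characters left out ...]
..ooooo
199 oooooooo......#################......##ooooo
200 ooooooo...........##.####.#.###..#...#...ooo
201 ooooooo..............#..##.######....#..oooo
202 oooooo...........#...##....###.##..#.#..oooo
203 ooooo...............#..###.#######.#.#.ooooo
204 oooo............#...........#.###.#.#..ooooo
205 oooo...............#.#.#.......###.....ooooo
206 oo......#...................#.#.......oo.ooo
207 oo..........................##.##.....oooooo
208 oo.............................##....ooooooo
209 oo...................................ooooooo
210 oo..................................oooooooo
211 o..................................ooooooooo
[250.05779393 193.99879238] [250.17650538 194.06289636]
```

The choke is flat and concentric on the stand, with the spigot visible in its bore. Handing in.

```bash
python3 -c "
from workcell import job
print(job.close_job())"
```

```text
the job is handed in; nothing more can be done
None
```

The stack is apart and the job is handed in at about 28 s on the robot's clock: bush in the orange bin, disc in the dish, pad in the tray, choke flat over the spigot, everything let go. Final camera checks looked right, but the hand-in gave no verdict.

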